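# Check a vortex mixer's cup head with a conical tube

## Task

The vortex mixer's cup head has just been refitted and the mixer is switched off: take the capped conical tube from the rack, seat its tip in the cup and press it down gently, by feel, until the touch switch has closed (about 8 N) without forcing it hard onto its stop. Keeping it pressed down, rock the head well over (some 15 mm) to the mixer's left and then to its right to see that it swings free. Then put the tube back upright, right down in the rack hole it came from, let go, and leave everything else as it stands.

Things in the scene. Friction and masses are not known exactly. Their poses are not given: they have to be found in the camera images.
- tube_mid (a point): The capped 50 ml conical tube, the only one of the three in the rack with a screw cap: upright, 118 mm long over the cap, 45 to 95 g. Point on its axis half-way up, 59 mm above the tip; z points up along it to the cap. Grip it by the ribbed white cap, 34 mm across and 14 mm tall, whose centre is 52 mm above this point. Body 29.4 mm across.
- tube_tip (a point): Centre of the same tube's tip; same axes. Its lowest 14 mm taper (35 degrees to the axis) to a flat tip 10 mm across. In the rack the tip stands on the base plate, 12 mm over the bench.
- tube: The same capped tube; origin at its tip, z up along its axis.
- rack: Grey rack, fixed, 66 mm (x) by 194 mm (y), 72 mm tall; origin under its centre on the bench. Three 33 mm holes along its y at -62, 0, +62 mm in the top plate (66 to 72 mm up), solid base 12 mm thick. The capped tube is in any of them and stands 58 mm proud, open tubes (44 mm proud) in the others. Along the rack's x both fingers have free room beside a tube.
- mixer: Vortex mixer, off, fixed; origin under its centre on the bench, x to its back, y to its left (as seen facing the knob and switch on its -x front), z up. Housing 164 x 136 mm, 102 mm tall, then bellows and the black rubber cup head, 53 mm across, which sits on a sprung touch switch: gives at 5 N, switch closed 2 mm down at 8 N, hard stop 3.5 mm down at about 11 N; over 20 N harms it.
- mixer_axis (a point): Fixed point on the motor axis, 158 mm over the bench. The head's cup, a cone matching the tube (35 degrees, mouth 36 mm across, 18.6 mm deep to 10 mm across), stands 3 mm off this axis in an unknown direction (eccentric drive), its mouth an unknown 0 to 12 mm below this point (clamped anywhere on its shaft); a seated, unpressed tube has its tip 19 to 31 mm below it. Find it by feel.
- rock (a joint): Sideways lean of the cup head about a pivot 68 to 80 mm below mixer_axis, rad: 0 upright, positive to the mixer's left (its +y), negative to its right; springs back (1.5 N m/rad), stops at 0.26 either way. Well over is 0.10 or more; 0.15 takes some 15 mm of sideways motion of the held cap. It leans front to back just as freely.
- open_a_mid (a point): One of the two open tubes in the rack, without cap: 29.4 mm across, 104 mm long, 15 g; this point is half-way up its axis. Leave it.
- open_b_mid (a point): The other of the two open tubes in the rack, without cap: 29.4 mm across, 104 mm long, 15 g; this point is half-way up its axis. Leave it.
- pot1: Whitish sample pot with a red lid, 49 mm across, 70 mm tall, loose on the bench; origin under its centre. Leave it.
- pot2: Whitish sample pot with a red lid, 49 mm across, 70 mm tall, loose on the bench; origin under its centre. Leave it.
- pot3: Whitish sample pot with a red lid, 49 mm across, 70 mm tall, loose on the bench; origin under its centre. Leave it.
- potlid: A red pot lid lying on the bench, 49 mm across, 11 mm tall; origin under its centre. Leave it.
- flask: Glass conical flask, 85 mm across the foot, 114 mm tall, loose; origin under its centre. Leave it.
- reagent: Amber reagent bottle, 64 mm across, 160 mm tall, loose; origin under its centre. Leave it.
Mind the look-alikes: they are no part of the job. What is shaped like the tube but blue is not meant.

How it is judged:
By the outcome, as a careful person would: the job done as asked, in the order asked, and still so for the second after the job is handed in, with the robot touching nothing.
It also fails if it takes over 72 s, if anything falls off the work surface, if the arm or the gripper's body presses on something with over 40 N, if the wrist force passes 120 N, or if a joint passes its speed limit or range.

## Robot

A 6-joint arm with a two-finger parallel gripper is mounted at the origin on the work surface. World frame = base frame: x ahead of the robot, y to its left, z up, the work surface at z = 0. Lengths are in m, angles in rad, forces in N, time in s.
With the tool pointing down it reaches from about 0.3 to 0.875 m from the base axis. Payload 6.4 kg.
Tool frame: the origin (TCP) lies midway between the tips of the shut fingers; the grasp point (between the pads) lies 19 mm behind it; z points along the fingers, y is the direction in which the jaws open and shut (so a half turn about z gives the same grasp; the last joint's range is limited). The gripper opens to 85 mm and grips with 20 to 120 N. Pads are 22 mm wide; open, the fingers measure 114 mm over their backs; the gripper's body (76 mm by 85 mm) begins 54 mm behind the grasp point. The pads swing forward as they close: fully open they stand 13 mm farther back than shut.
Start: joints at [-0.206, 0.181, 1.607, -0, 1.354, -0.206], TCP at [0.575, 0, 0.231] pointing down, gripper open.
Joint ranges: [-2.99, 2.99], [-0.89, 2.07], [0.3, 2.58], [-1.14, 4.28], [0, 2.63], [-3.12, 3.12]. Speed limits (rad/s): [2.57, 2.57, 3.01, 3.14, 3.14, 3.14].

## Interface

Orientations are given as a unit quaternion [w, x, y, z].
In Python, from bench import ctrl, optics, ticket gives the robot as it stands. The module is installed in compiled form; this text tells all that it offers.
- The arm moves only by the tool step_arm, never from a script. Its argument "targets" is text: rows parted by semicolons, each of 6 numbers parted by spaces: the shift along the tool's x, y, z in mm, then the turn, a rotation vector about the tool's x, y, z in rad. In form: dx dy dz rx ry rz; .... A call has 1 to 8 rows; each row is the pose to reach, as a shift and turn from the pose commanded when the call began, along the tool's axes at that moment; what a row does not reach only later rows make up. A row lasts 1/8 s, in which the tool goes at most 62.5 mm and 10.7 degrees, less where a joint would pass 70% of its speed; a pose out of reach is approached as far as the arm can. A call with a gripper value outside its range is refused whole. "grip" is the opening in per cent of the stroke, from 0 (shut) to 100 (fully open), set as the call begins (left out, the last holds). The fingers move at their own pace and stop on an object; the grip force is fixed at half the most. Time passes only in rows, so rows that repeat a pose let the fingers close. It gives the time, the measured TCP pose, the force and the opening at its end, in the units of the state.
- ctrl.get_obs(): the state, without advancing time (a new reading comes with each control period).
- optics.camera(name): name is "scene" or "side" or "wrist"; returns a dict with "image" (480x640x3 uint8, red, green, blue), "mtx" (3x3 intrinsics, pixels), "xyz" and "orientation" of the camera in the world. Camera axes: x right, y up, looking along -z (the intrinsics and any distortion apply to the point x, -y, -z); pixel columns grow to the right and rows downward; lengths in m; the calibration is good to about 2 mm. A picture is of the moment at which its call begins. There is no depth.
- ticket.hand_in(): hands the job in, once; it reports no verdict.
The state is a dict: "time_s": time; "q": joint angles; "dq": joint speeds; "joint_efforts": joint torques, N m; "eef_pos": TCP position; "eef_rot": TCP orientation; "wrist_force": force on the tool from outside, world axes, zero at the start; "torque": the same for the moment, N m; "opening": opening from 0.0 (shut) to 1.0 (fully open).
Only numpy, scipy, OpenCV 4.12 (cv2) and the standard library are available. Lean on these libraries where they do the work, as an engineer would, in place of code of your own. Each camera call takes 0.05 s, during which the arm holds its last target.

## Working session

There is one attempt and no reset: what is moved stays moved. The work goes in short steps, Python scripts to look and compute and a tool call to move; the robot and the scene stay as the last step left them, time stands still between calls to the robot, and variables do not carry over. Pictures are saved under pics/ and viewed, and the job is handed in when it is done.

Besides the shell and the picture viewer there is one more tool, called after "Request:" by a JSON object that holds its "name" and its "arguments", one argument or row to a line. step_arm: Moves the arm, as the interface text tells. Its arguments: {"type":"object","properties":{"targets":{"type":"string"},"grip":{"type":"number"}},"required":["targets"]}

```bash
mkdir -p pics
cat > h.py <<'E'
import numpy as np, cv2
from bench import ctrl, optics, ticket
from scipy.spatial.transform import Rotation as R
def rot(q): return R.from_quat([q[1],q[2],q[3],q[0]]).as_matrix()
def snap(name,fn):
    c=optics.camera(name); cv2.imwrite(f'pics/{fn}.png',c['image'][:,:,::-1])
    np.savez(f'pics/{fn}.npz',img=c['image'],mtx=c['mtx'],xyz=c['xyz'],o=c['orientation'],dist=np.array(c.get('dist',[0.]))); return c
def load(fn):
    d=np.load(f'pics/{fn}.npz'); return d
def ray(d,u,v):
    K=d['mtx']; p=np.array([(u-K[0,2])/K[0,0],-(v-K[1,2])/K[1,1],-1.]); r=rot(d['o'])@p; return np.array(d['xyz']),r/np.linalg.norm(r)
def proj(d,P):
    p=rot(d['o']).T@(np.array(P)-d['xyz']); K=d['mtx']; return K[0,0]*p[0]/-p[2]+K[0,2],K[1,1]*(-p[1])/-p[2]+K[1,2]
def atz(d,u,v,z):
    o,r=ray(d,u,v); return o+r*(z-o[2])/r[2]
def tri(obs):
    A=np.zeros((3,3));b=np.zeros(3)
    for d,u,v in obs:
        o,r=ray(d,u,v);M=np.eye(3)-np.outer(r,r);A+=M;b+=M@o
    X=np.linalg.solve(A,b); return X,[np.round(np.array(proj(d,X))-[u,v],1) for d,u,v in obs]
def crop(fn,u0,v0,u1,v1,s,out):
    im=cv2.imread(f'pics/{fn}.png')[v0:v1,u0:u1]; cv2.imwrite(f'pics/{out}.png',cv2.resize(im,None,fx=s,fy=s,interpolation=cv2.INTER_CUBIC))
E
python3 - <<'E'
from h import *
for n in ['scene','side','wrist']:
    c=snap(n,n+'0'); print(n,{k:(v if k!='image' else v.shape) for k,v in c.items()})
o=ctrl.get_obs();print(o)
E
```

```text
scene {'image': (480, 640, 3), 'mtx': array([[478.38292331,   0.        , 321.3950263 ],
       [  0.        , 478.38292331, 243.1443395 ],
       [  0.        ,   0.        ,   1.        ]]), 'xyz': array([1.02801745, 0.78102165, 0.72352611]), 'orientation': array([0.22394469, 0.11965773, 0.45512923, 0.85345661])}
side {'image': (480, 640, 3), 'mtx': array([[437.9871322 ,   0.        , 320.52813271],
       [  0.        , 437.9871322 , 245.63379863],
       [  0.        ,   0.        ,   1.        ]]), 'xyz': array([ 0.22441224, -0.49254171,  0.82967598]), 'orientation': array([ 0.88180658,  0.3357448 , -0.10931212, -0.31263949])}
wrist {'image': (480, 640, 3), 'mtx': array([[359.70904699,   0.        , 322.39270799],
       [  0.        , 359.70904699, 236.39475657],
       [  0.        ,   0.        ,   1.        ]]), 'xyz': array([0.57676082, 0.0697188 , 0.37333777]), 'orientation': array([ 9.90273669e-01, -1.39129605e-01,  9.58021451e-04,  3.08651869e-04])}
{'time_s': 0.15, 'q': array([-2.06285549e-01,  1.81374378e-01,  1.60773192e+00,  1.28389214e-05,
        1.35380030e+00, -2.06303308e-01]), 'dq': array([ 0.00140327, -0.00332793, -0.00306287,  0.00044982,  0.00069065,
       -0.00104404]), 'joint_efforts': array([ 1.94259010e-03, -4.45260644e+01, -3.51692533e+01, -1.26067753e-04,
        5.82284134e-03,  2.14055274e-05]), 'eef_pos': array([5.74600526e-01, 1.13494297e-04, 2.30611288e-01]), 'eef_rot': array([-5.53284321e-04,  7.07101330e-01,  7.07111927e-01, -3.54297025e-04]), 'wrist_force': array([ 0.5919308 ,  0.4146974 , -0.38010785]), 'torque': array([-0.02307739,  0.06878287, -0.01022412]), 'opening': 0.9997895509505615}
```

View pics/scene0.png

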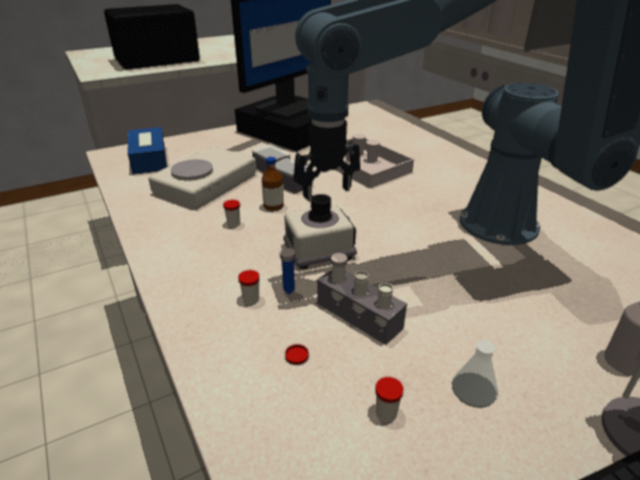

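View pics/side0.png

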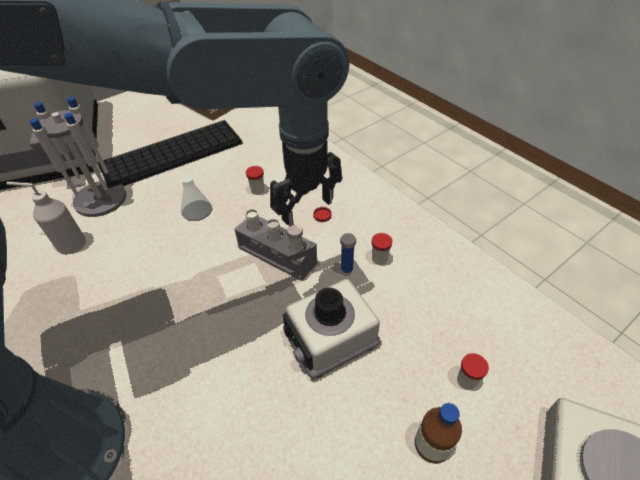

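View pics/wrist0.png

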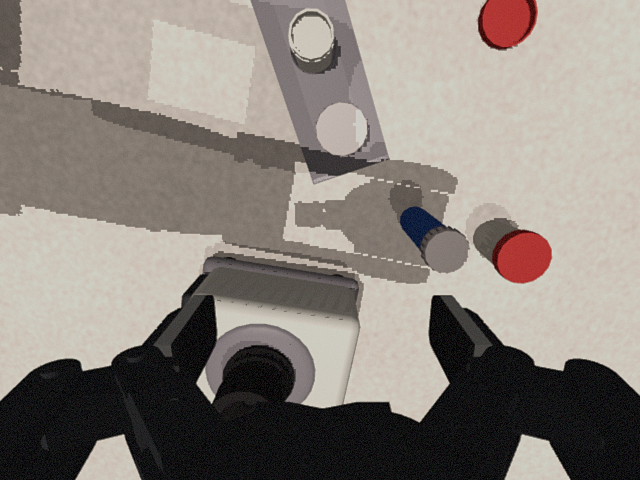

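Run:
```python
from h import *
crop('scene0',270,180,430,350,5,'c1')
crop('side0',220,190,400,390,3.4*1.1,'c2')
crop('wrist0',180,0,400,200,3.5,'c3')
```

```text
(no output)
```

View pics/c1.png

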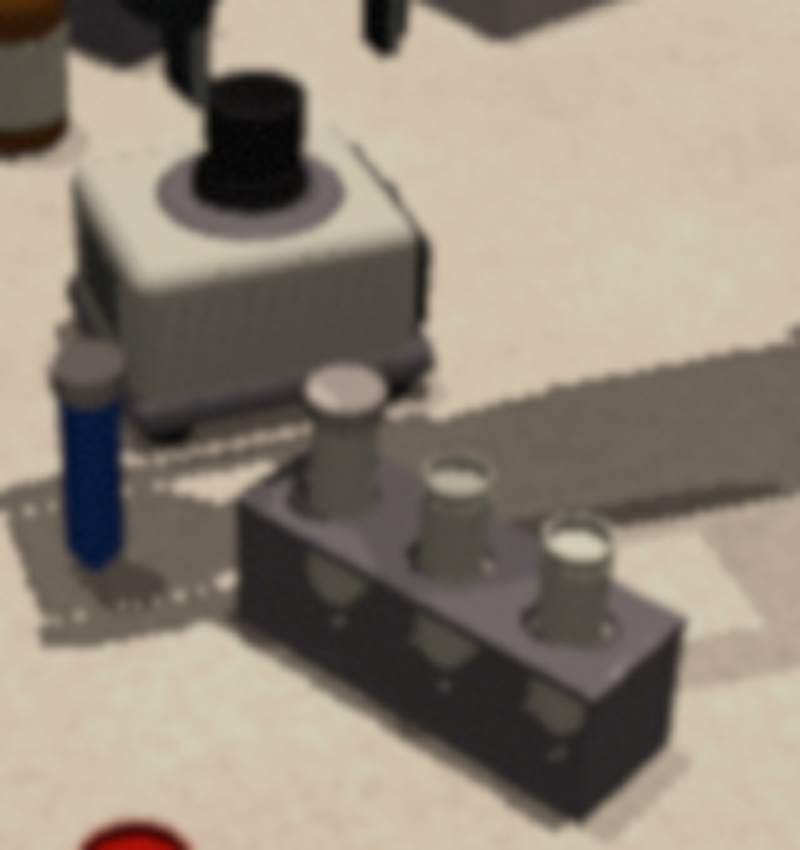

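View pics/c2.png

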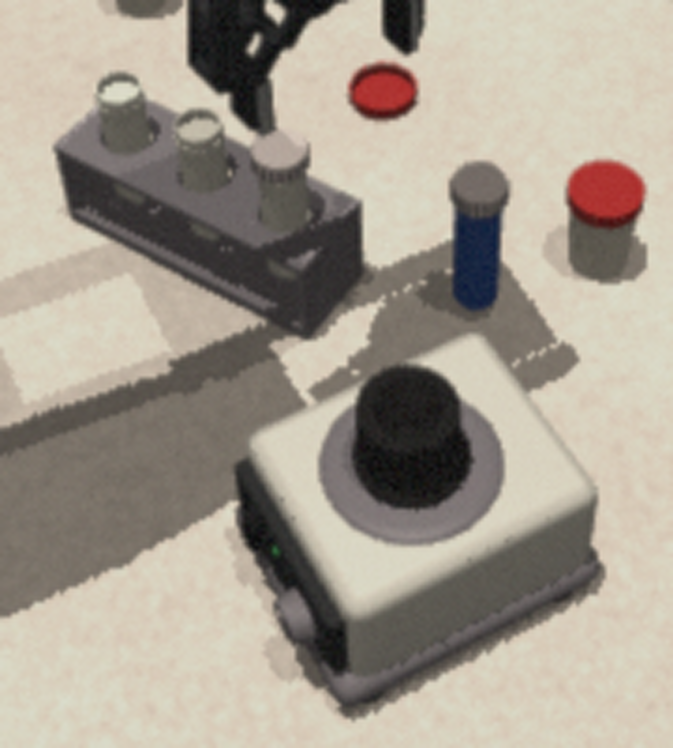

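View pics/c3.png

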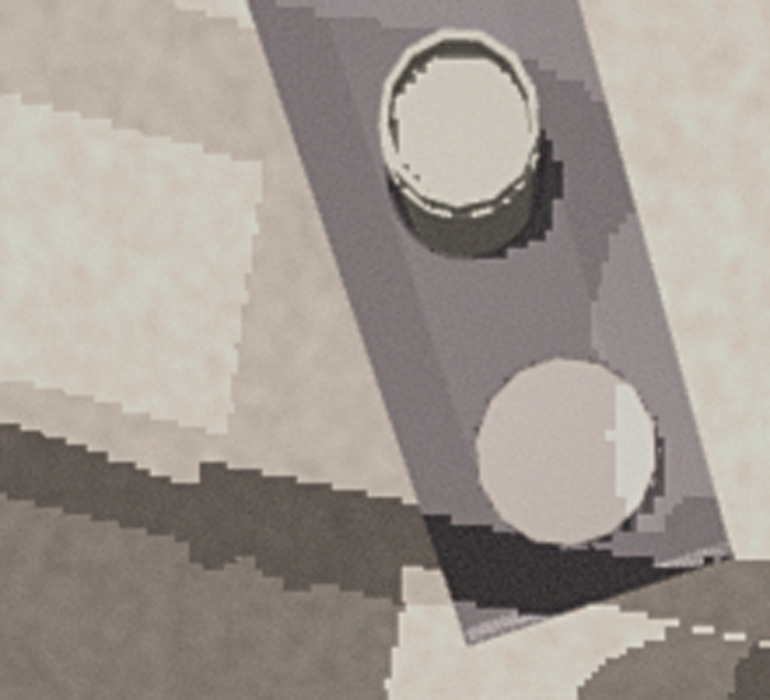

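Run:
```python
from h import *
s,d,w=load('scene0'),load('side0'),load('wrist0')
np.set_printoptions(precision=4,suppress=True)
print('cap', tri([(s,339,257.6),(d,295.1,230.6),(w,342,129.4)]), tri([(s,339,257.6),(d,295.1,230.6)]))
print('capz', atz(s,339,257.6,.130),atz(d,295.1,230.6,.130),atz(w,342,129.4,.130))
print('head', tri([(s,321.4,198.4),(d,329.1,295.6)]))
# rack top corners z=.072 : scene
def c1(u,v): return 270+u/5,180+v/5
def c2(u,v): return 220+u/3.74,190+v/3.74
def c3(u,v): return 180+u/3.5,v/3.5
for p in [(240,500),(590,698),(686,622)]: print('rack scene',atz(s,*c1(*p),.072))
for p in [(57,148),(360,205),(308,258)]: print('rack side',atz(d,*c2(*p),.072))
for p in [(250,0),(580,0),(733,555),(468,640)]: print('rack wrist',atz(w,*c3(*p),.072))
# mixer housing top corners
for p in [(78,185),(145,290),(415,235)]: print('mix scene',atz(s,*c1(*p),.100))
for p in [(250,440),(348,612),(592,490),(477,335)]: print('mix side',atz(d,*c2(*p),.100))
# flange ring on top
print('ring',atz(s,*c1(250,193),.102),atz(d,*c2(411,460),.102))
print('open mid wrist',atz(w,*c3(460,122),.116))
```

```text
cap (array([0.587 , 0.0716, 0.1251]), [array([-1.1,  0.5]), array([-0.4, -0.6]), array([-3.3,  1. ])]) (array([0.5854, 0.0703, 0.1251]), [array([-0.7, -0. ]), array([-0.7,  0.1])])
capz [0.5877 0.077  0.13  ] [0.5842 0.0656 0.13  ] [0.589  0.0721 0.13  ]
head (array([ 0.5178, -0.1287,  0.1572]), [array([-1.1, -0.1]), array([-1.4,  0.2])])
rack scene [0.6285 0.0578 0.072 ]
rack scene [0.5692 0.2357 0.072 ]
rack scene [0.5081 0.2182 0.072 ]
rack side [0.5055 0.206  0.072 ]
rack side [0.6249 0.0444 0.072 ]
rack side [0.5744 0.0309 0.072 ]
rack wrist [0.5241 0.1637 0.072 ]
rack wrist [0.5932 0.1637 0.072 ]
rack wrist [0.6312 0.0498 0.072 ]
rack wrist [0.5689 0.0299 0.072 ]
mix scene [ 0.592  -0.1774  0.1   ]
mix scene [ 0.6069 -0.0738  0.1   ]
mix scene [ 0.4683 -0.0525  0.1   ]
mix side [ 0.4625 -0.0685  0.1   ]
mix side [ 0.4414 -0.1796  0.1   ]
mix side [ 0.5809 -0.2048  0.1   ]
mix side [ 0.6005 -0.0923  0.1   ]
ring [ 0.5211 -0.1246  0.102 ] [ 0.5196 -0.1329  0.102 ]
open mid wrist [0.5692 0.1304 0.116 ]
```

Request:
{"name": "step_arm", "arguments": {
  "targets": "36 7 0 0 0 -0.16; 72 13.5 0 0 0 -0.32; 72 13.5 0 0 0 -0.32; 72 13.5 0 0 0 -0.32",
  "grip": 100
}}

```text
time_s: 0.65
eef_pos: [0.5883, 0.0717, 0.2309]
eef_rot: [-0.0, 0.586, 0.81, -0.0]
wrist_force: [0.2, -0.3, -0.2]
opening: 1.0
```

Run:
```python
from h import *
snap('wrist','wrist1'); o=ctrl.get_obs(); print(o['eef_pos'],o['eef_rot'],o['time_s'],o['wrist_force'])
T=rot(o['eef_rot']); print(T)
w=load('wrist1'); print(w['xyz'],w['o'], proj(w,[.588,.072,.130]))
```

```text
[0.5883295  0.07134235 0.23101868] [-8.58462879e-05  5.86098286e-01  8.10239899e-01 -3.14398188e-04] 0.7 [-0.64649747 -0.3236749   0.59520897]
[[-3.12977584e-01  9.49760377e-01 -5.07648653e-04]
 [ 9.49760485e-01  3.12977401e-01 -4.08847188e-04]
 [-2.29424303e-04 -6.10104636e-04 -9.99999788e-01]]
[0.56842485 0.13790607 0.37376038] [ 0.97764714 -0.13763484 -0.02157537  0.15747134] (np.float64(319.8148537351538), np.float64(234.68356456956494))
```

View pics/wrist1.png

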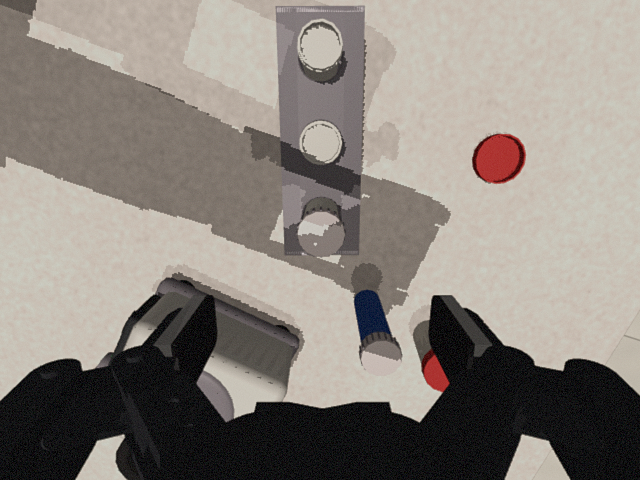

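Run:
```python
from h import *
np.set_printoptions(precision=4,suppress=True)
crop('wrist1',270,170,370,270,6,'c4')
s,d,w,x=load('scene0'),load('side0'),load('wrist0'),load('wrist1')
print(tri([(w,342,129.4),(x,320.5,232.5)]), tri([(w,342,129.4),(x,320.5,232.5),(s,339,257.6),(d,295.1,230.6)]))
print(atz(x,320.5,232.5,.13), atz(w,342,129.4,.13))
```

```text
(array([0.5889, 0.0722, 0.1241]), [array([-0.6,  0.1]), array([0.6, 0.1])]) (array([0.5875, 0.0719, 0.1251]), [array([-2.7,  0.5]), array([-1.4,  0.2]), array([-1.2,  0.6]), array([-0.4, -0.8])])
[0.588  0.0737 0.13  ] [0.589  0.0721 0.13  ]
```

View pics/c4.png

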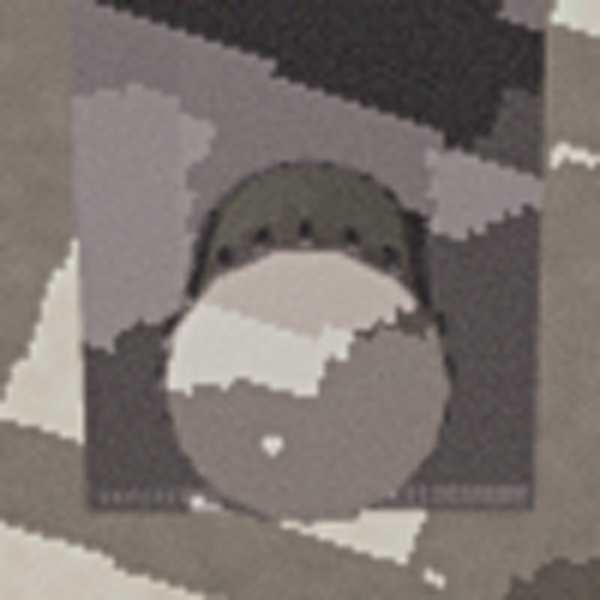

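Request:
{"name": "step_arm", "arguments": {
  "targets": "1 0.2 45 0 0 0; 1 0.2 90 0 0 0; 1 0.2 125 0 0 0; 1 0.2 131 0 0 0; 1 0.2 131 0 0 0; 1 0.2 131 0 0 0",
  "grip": 100
}}

```text
time_s: 1.45
eef_pos: [0.5899, 0.0727, 0.1024]
eef_rot: [0.001, 0.586, 0.811, 0.001]
wrist_force: [-0.2, 0.7, -0.2]
opening: 1.001
```

Run:
```python
from h import *
snap('wrist','wrist2'); snap('side','side2');crop('side2',200,130,400,330,4,'c5'); o=ctrl.get_obs(); print(o['eef_pos'],o['eef_rot'],o['time_s'],o['wrist_force'])
```

```text
[0.58958145 0.07288507 0.10210733] [1.29648325e-03 5.85492142e-01 8.10676661e-01 7.88193880e-04] 1.55 [ 0.59409246  0.24264184 -0.3830654 ]
```

View pics/wrist2.png

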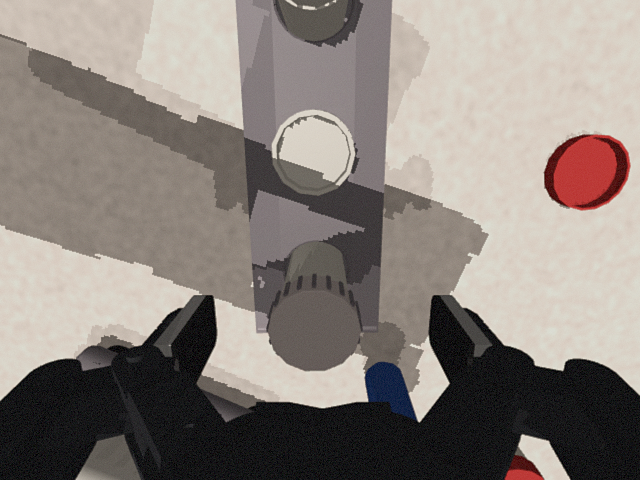

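View pics/c5.png

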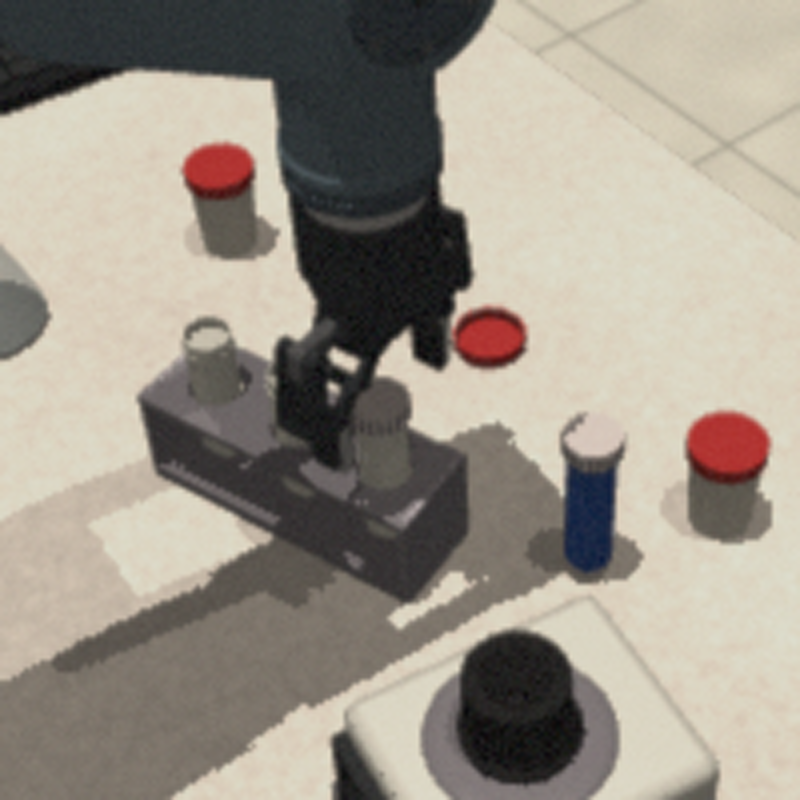

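Run:
```python
from h import *
crop('wrist2',140,270,500,400,2.2,'c6')
w=load('wrist2');o=ctrl.get_obs();T=rot(o['eef_rot']);p=o['eef_pos']
for x in (11,-11):
  for y in (-42.5,42.5):
    for z in (-13,-35): print(x,y,z,np.round(proj(w,p+T@np.array([x,y,z])/1e3),1))
for x in(-17,0,17): print('cap at TCP xy, top z .13',np.round(proj(w,[*(p[:2]+(T@np.array([x,0,0])/1e3)[:2]),.13]),1))
```

```text
11 -42.5 -13 [208.9 286.4]
11 -42.5 -35 [188.9 313.4]
11 42.5 -13 [425.7 286.4]
11 42.5 -35 [444.  313.4]
-11 -42.5 -13 [213.6 336. ]
-11 -42.5 -35 [195.3 370.1]
-11 42.5 -13 [421.5 336. ]
-11 42.5 -35 [438.1 370.1]
cap at TCP xy, top z .13 [317.3 371.9]
cap at TCP xy, top z .13 [317.1 331.5]
cap at TCP xy, top z .13 [316.9 288.1]
```

View pics/c6.png

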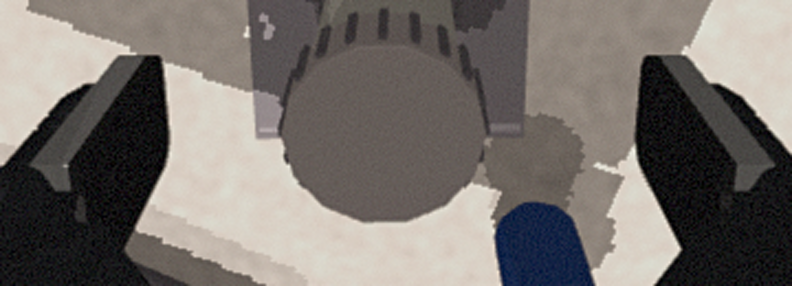

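Request:
{"name": "step_arm", "arguments": {
  "targets": "0 -2.6 2 0 0 0; 0 -2.6 2 0 0 0; 0 -2.6 2 0 0 0",
  "grip": 100
}}

```text
time_s: 1.92
eef_pos: [0.5859, 0.0723, 0.0984]
eef_rot: [0.0, 0.585, 0.811, 0.0]
wrist_force: [-0.9, -0.1, -0.5]
opening: 1.001
```

Request:
{"name": "step_arm", "arguments": {
  "targets": "0 0 0 0 0 0; 0 0 0 0 0 0; 0 0 0 0 0 0; 0 0 0 0 0 0; 0 0 0 0 0 0; 0 0 0 0 0 0",
  "grip": 0
}}

```text
time_s: 2.68
eef_pos: [0.5861, 0.0722, 0.0985]
eef_rot: [0.0, 0.585, 0.811, 0.0]
wrist_force: [-1.0, 0.1, 4.2]
opening: 0.368
```

Run:
```python
from h import *
snap('wrist','wrist3'); snap('side','side3');crop('side3',230,170,370,290,5,'c7'); o=ctrl.get_obs(); print(o['eef_pos'],o['eef_rot'],o['time_s'],o['wrist_force'],o['torque'],o['opening'])
```

```text
[0.58606444 0.07217381 0.09849908] [1.48369146e-04 5.85406346e-01 8.10740022e-01 6.95801724e-05] 2.775 [-0.82789401  0.38080363  3.51758179] [-0.02900847  0.15806665  0.00794003] 0.366818719648137
```

View pics/wrist3.png

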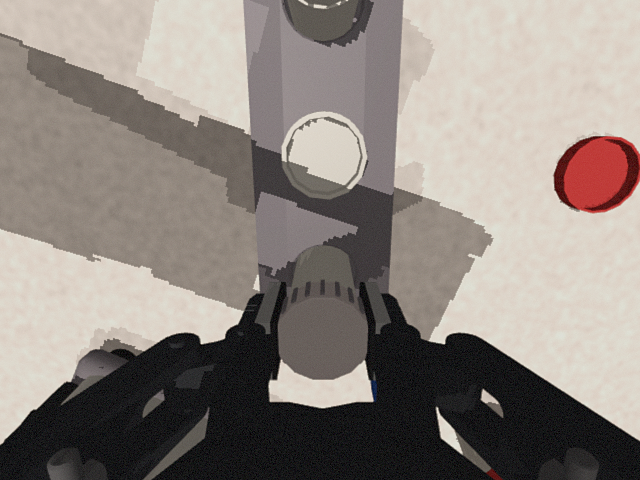

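View pics/c7.png

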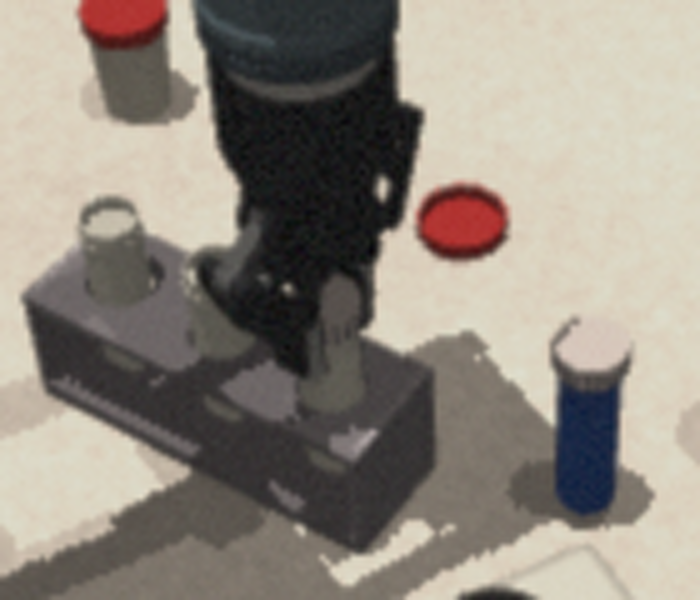

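Request:
{"name": "step_arm", "arguments": {
  "targets": "0 0 -5 0 0 0; 0 0 -15 0 0 0; 0 0 -40 0 0 0; 0 0 -80 0 0 0; 0 0 -120 0 0 0; 0 0 -160 0 0 0; 0 0 -180 0 0 0; 0 0 -180 0 0 0"
}}

```text
time_s: 3.78
eef_pos: [0.587, 0.0722, 0.2809]
eef_rot: [0.002, 0.585, 0.811, 0.001]
wrist_force: [-0.1, -0.3, -0.7]
opening: 0.366
```

Run:
```python
from h import *
np.set_printoptions(precision=4,suppress=True)
snap('wrist','wrist4'); snap('side','side4'); snap('scene','scene4');crop('side4',200,60,380,240,4,'c8');crop('scene4',250,130,450,330,4,'c9'); 
o=ctrl.get_obs(); print(o['eef_pos'],o['eef_rot'],o['time_s'],o['wrist_force'],o['torque'],o['opening'],o['q'])
```

```text
[0.5852 0.0722 0.2769] [-0.001   0.5854  0.8107 -0.0006] 3.925 [-0.1423 -0.0212 -1.4115] [-0.0231  0.0705  0.0245] 0.365213336447873 [-0.0783  0.1802  1.5151  0.      1.4485 -0.3983]
```

View pics/c8.png

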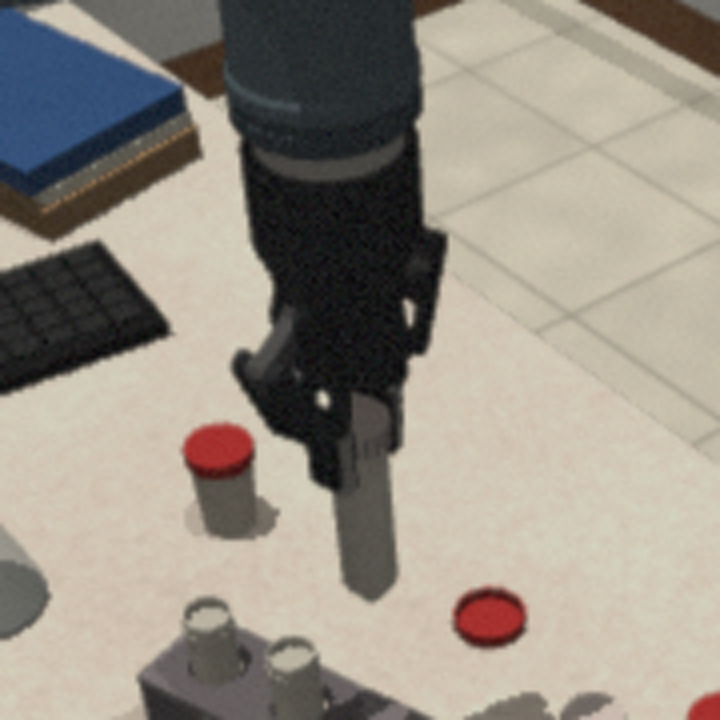

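View pics/c9.png

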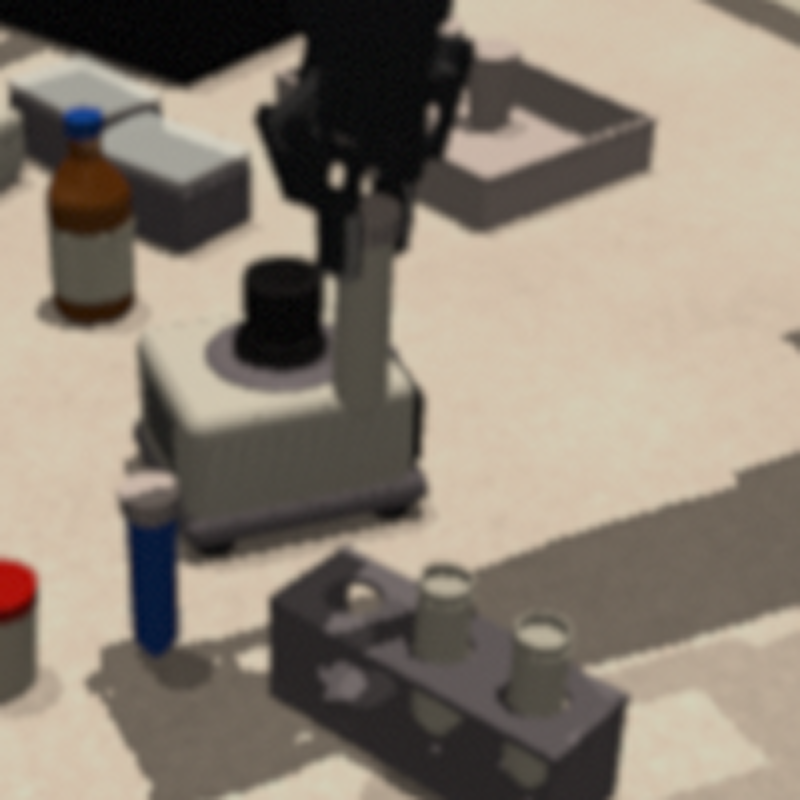

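View pics/wrist4.png

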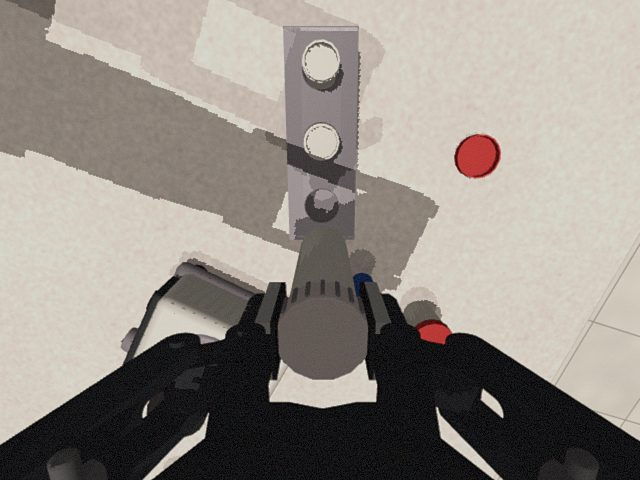

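Request:
{"name": "step_arm", "arguments": {
  "targets": "-25 -7 0 0 0 -0.13; -60 -16 0 0 0 -0.3; -95 -26 0 0 0 -0.47; -130 -36 0 0 0 -0.64; -165 -45 0 0 0 -0.81; -190 -52 0 0 0 -0.96; -207 -56.5 0 0 0 -1.068; -207 -56.5 0 0 0 -1.068"
}}

```text
time_s: 4.92
eef_pos: [0.5967, -0.1429, 0.2764]
eef_rot: [-0.001, 0.093, 0.996, 0.0]
wrist_force: [-0.3, -0.4, -0.8]
opening: 0.367
```

Request:
{"name": "step_arm", "arguments": {
  "targets": "0 0 0 0 0 0; 0 0 0 0 0 0"
}}

```text
time_s: 5.18
eef_pos: [0.5973, -0.141, 0.278]
eef_rot: [-0.0, 0.091, 0.996, 0.0]
wrist_force: [0.3, -1.1, 0.4]
opening: 0.367
```

Run:
```python
from h import *
np.set_printoptions(precision=4,suppress=True)
snap('wrist','wrist5'); snap('side','side5')
o=ctrl.get_obs(); print(o['eef_pos'],o['eef_rot'],o['time_s'],o['wrist_force'],o['torque'],o['opening'],o['q'])
print(rot(o['eef_rot']))
crop('wrist5',220,50,420,250,4,'c10')
w=load('wrist5'); print(w['xyz'], rot(o['eef_rot']).T@(w['xyz']-o['eef_pos']))
```

```text
[ 0.5974 -0.1413  0.2783] [-0.      0.0911  0.9958  0.    ] 5.275 [ 0.717   0.5213 -0.1567] [ 0.0965 -0.0013 -0.0102] 0.367523196539576 [-0.4253  0.2322  1.4509  0.      1.4585 -1.8136]
[[-0.9834  0.1814 -0.    ]
 [ 0.1814  0.9834  0.0001]
 [ 0.      0.0001 -1.    ]]
[ 0.5305 -0.1288  0.4209] [ 0.0681  0.0002 -0.1426]
```

View pics/wrist5.png

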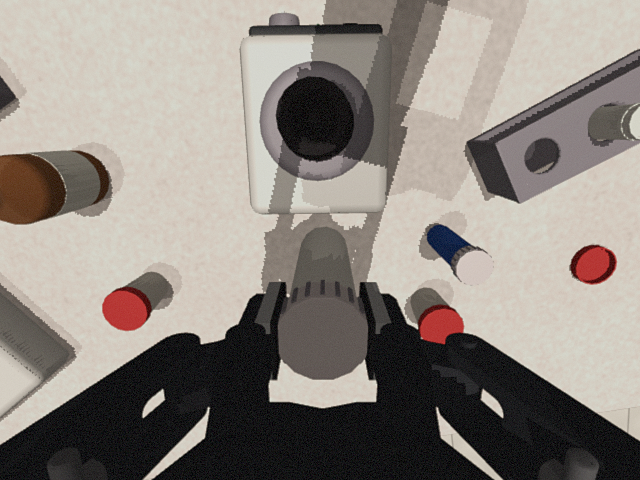

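View pics/c10.png

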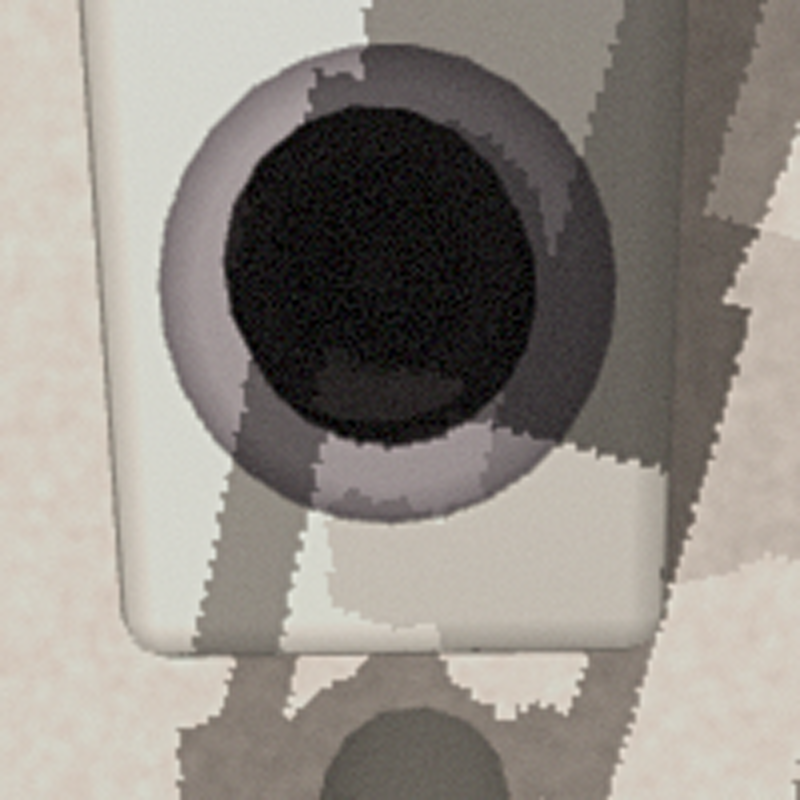

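View pics/side5.png

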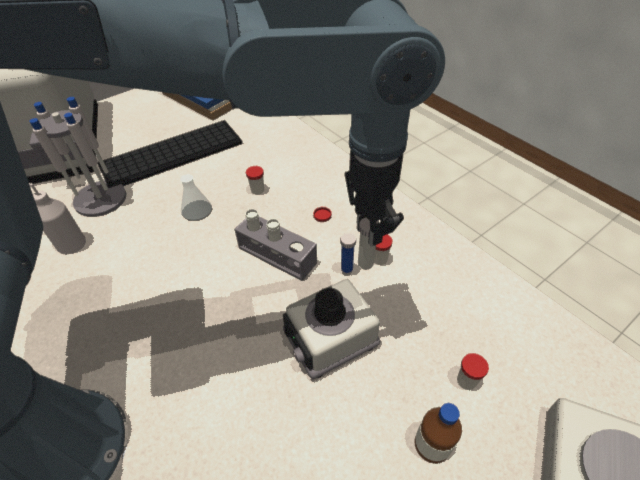

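Run:
```python
from h import *
np.set_printoptions(precision=4,suppress=True)
w=load('wrist5'); e=np.array([.0021,-.0006,0])
print('ring',[atz(w,316.75,120.6,z)-e for z in (.102,.106)])
for z in (.146,.152,.158): print('head',z,atz(w,315.1,115.6,z)-e)
# synthetic outline of the head at candidates: rim of 53mm
for z in (.146,.152,.158):
    c=atz(w,315.1,115.6,z)
    th=np.linspace(0,2*np.pi,73)
    P=np.array([proj(w,c+.0265*np.array([np.cos(t),np.sin(t),0])) for t in th])
    print(z,P.min(0),P.max(0))
im=w['img'][60:180,260:380].astype(float).mean(2)
im=cv2.GaussianBlur(im,(0,0),1.2); im=np.clip((im-3)*7,0,255).astype(np.uint8)
cv2.imwrite('pics/c11.png',cv2.resize(im,None,fx=5,fy=5,interpolation=cv2.INTER_CUBIC))
```

```text
ring [array([ 0.5173, -0.1308,  0.102 ]), array([ 0.5175, -0.1308,  0.106 ])]
head 0.146 [ 0.5152 -0.131   0.146 ]
head 0.152 [ 0.5155 -0.1309  0.152 ]
head 0.158 [ 0.5158 -0.1308  0.158 ]
0.146 [278.5615  75.9804] [351.6513 153.0652]
0.152 [277.7462  75.0702] [352.4672 153.8781]
0.158 [276.8937  74.1172] [353.3203 154.727 ]
```

View pics/c11.png

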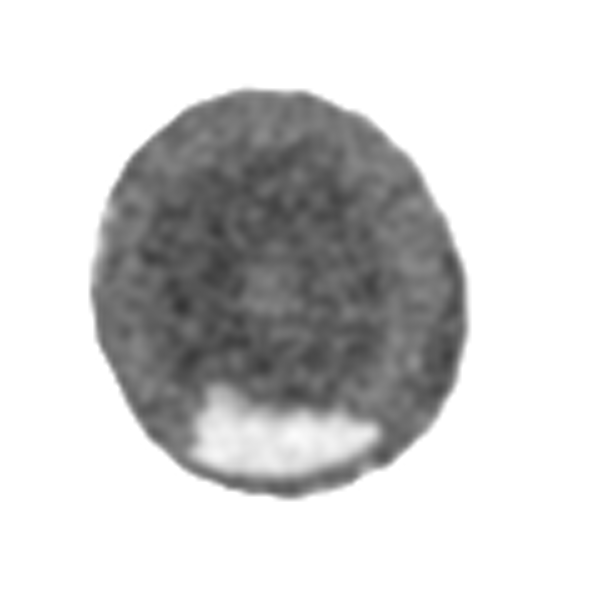

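Request:
{"name": "step_arm", "arguments": {
  "targets": "30 -1.5 0 0 0 0; 65 -3.5 0 0 0 0; 82 -4.6 0 0 0 0; 82 -4.6 20 0 0 0; 82 -4.6 38 0 0 0; 82 -4.6 46 0 0 0; 82 -4.6 46 0 0 0; 82 -4.6 46 0 0 0"
}}

```text
time_s: 6.28
eef_pos: [0.5164, -0.1318, 0.2328]
eef_rot: [0.0, 0.091, 0.996, -0.0]
wrist_force: [-0.0, -0.7, 0.4]
opening: 0.363
```

Run:
```python
from h import *
np.set_printoptions(precision=4,suppress=True)
snap('wrist','wrist6'); snap('side','side6'); snap('scene','scene6')
for i in range(4):
    o=ctrl.get_obs(); print(o['eef_pos'],o['eef_rot'],o['time_s'],o['wrist_force'],o['torque'],o['opening'])
crop('side6',240,180,420,360,4,'c12');crop('scene6',240,100,420,280,4,'c13')
```

```text
[ 0.5163 -0.1318  0.2329] [ 0.0005  0.0913  0.9958 -0.0002] 6.425 [-0.3262  1.2432 -0.5861] [-0.0236 -0.0316  0.0444] 0.36645468838705647
[ 0.5163 -0.1318  0.2329] [ 0.0005  0.0913  0.9958 -0.0002] 6.425 [-0.3262  1.2432 -0.5861] [-0.0236 -0.0316  0.0444] 0.36645468838705647
[ 0.5163 -0.1318  0.2329] [ 0.0005  0.0913  0.9958 -0.0002] 6.425 [-0.3262  1.2432 -0.5861] [-0.0236 -0.0316  0.0444] 0.36645468838705647
[ 0.5163 -0.1318  0.2329] [ 0.0005  0.0913  0.9958 -0.0002] 6.425 [-0.3262  1.2432 -0.5861] [-0.0236 -0.0316  0.0444] 0.36645468838705647
```

View pics/c12.png

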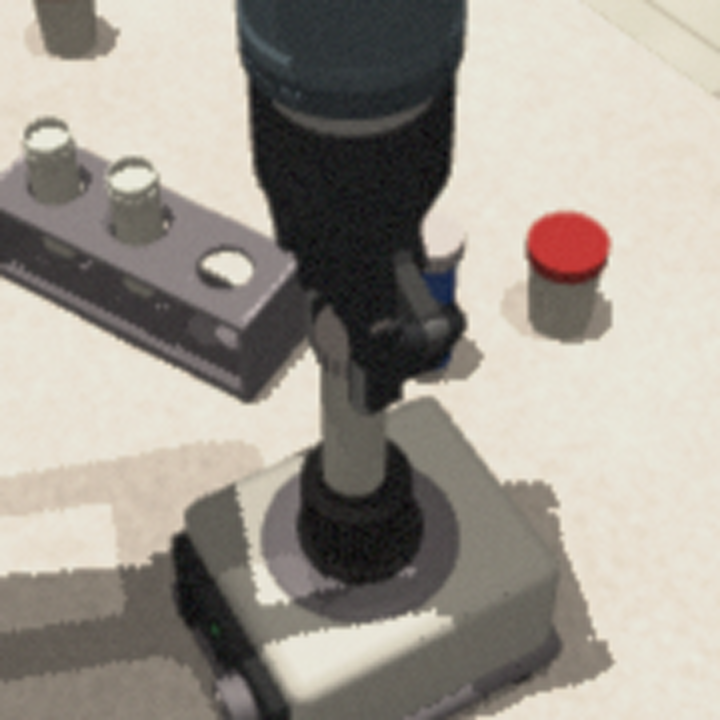

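View pics/c13.png

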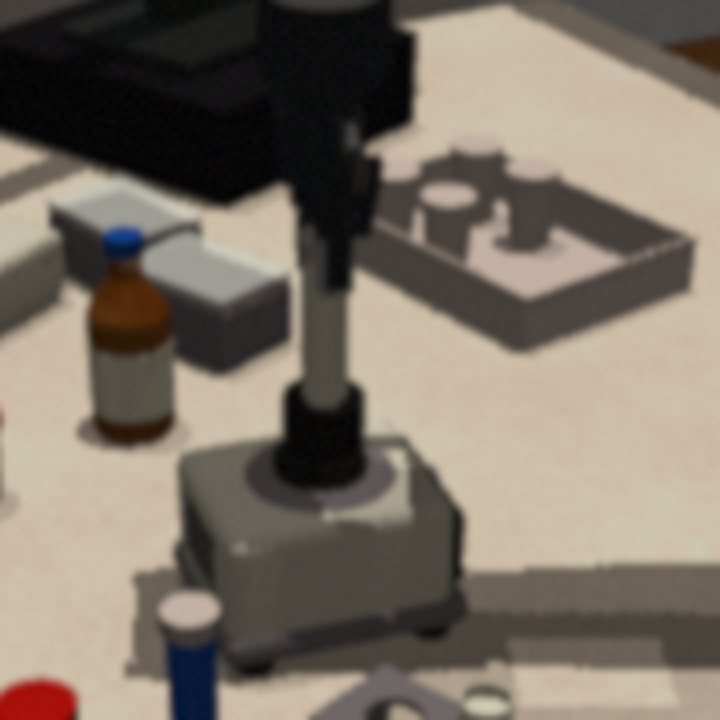

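View pics/wrist6.png

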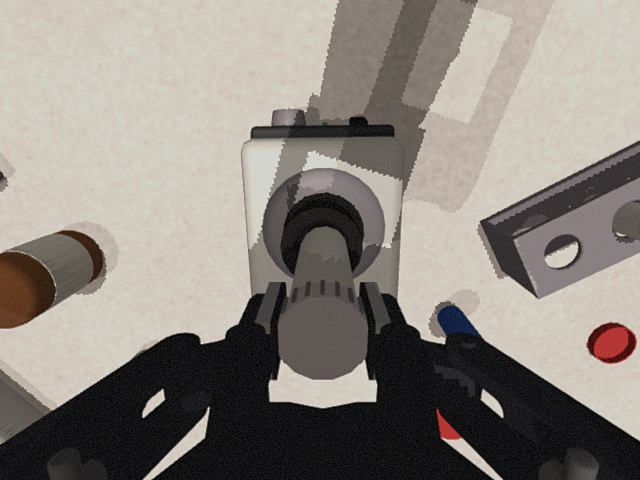

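Request:
{"name": "step_arm", "arguments": {
  "targets": "0 0 1 0 0 0; 0 0 2 0 0 0; 0 0 3 0 0 0; 0 0 4 0 0 0; 0 0 4 0 0 0"
}}

```text
time_s: 7.05
eef_pos: [0.5159, -0.1316, 0.2281]
eef_rot: [-0.0, 0.091, 0.996, 0.0]
wrist_force: [-0.2, 0.1, -0.5]
opening: 0.365
```

Request:
{"name": "step_arm", "arguments": {
  "targets": "0 0 1 0 0 0; 0 0 2 0 0 0; 0 0 2 0 0 0"
}}

```text
time_s: 7.42
eef_pos: [0.516, -0.1317, 0.2263]
eef_rot: [0.0, 0.091, 0.996, -0.0]
wrist_force: [0.7, -1.1, -0.6]
opening: 0.363
```

Request:
{"name": "step_arm", "arguments": {
  "targets": "0 0 1 0 0 0; 0 0 2 0 0 0; 0 0 2 0 0 0"
}}

```text
time_s: 7.8
eef_pos: [0.5165, -0.132, 0.2251]
eef_rot: [0.001, 0.091, 0.996, -0.0]
wrist_force: [-0.3, -0.1, 4.9]
opening: 0.368
```

```bash
cat > rd.py <<'E'
from h import *
np.set_printoptions(precision=4,suppress=True)
F=[];P=[];M=[]
for i in range(5):
    optics.camera('side'); o=ctrl.get_obs(); F.append(o['wrist_force']);P.append(o['eef_pos']);M.append(o['torque'])
print(o['time_s'],'F',np.mean(F,0),np.std(F,0),'P',np.mean(P,0),'M',np.mean(M,0)); print(rot(o['eef_rot']),o['opening'])
print('F mixer xyz',np.array([[.9834,-.1814,0],[.1814,.9834,0],[0,0,1]])@np.mean(F,0))
E
python3 rd.py
```

```text
8.05 F [-0.2003 -0.109   5.1411] [0.6095 0.5641 0.4443] P [ 0.5164 -0.132   0.2251] M [-0.1603  0.0378 -0.0135]
[[-0.9833  0.1818  0.0013]
 [ 0.1818  0.9833 -0.0008]
 [-0.0014 -0.0006 -1.    ]] 0.3660105354714293
F mixer xyz [-0.1772 -0.1435  5.1411]
```

Request:
{"name": "step_arm", "arguments": {
  "targets": "0 0 0.5 0 0 0; 0 0 1 0 0 0; 0 0 1 0 0 0"
}}

```text
time_s: 8.43
eef_pos: [0.5165, -0.132, 0.2243]
eef_rot: [0.001, 0.091, 0.996, -0.0]
wrist_force: [0.7, 0.4, 5.4]
opening: 0.365
```

```bash
python3 rd.py
python3 - <<'E'
from h import *
snap('wrist','wrist7'); snap('side','side7'); snap('scene','scene7')
crop('side7',290,240,380,340,6,'c14');crop('scene7',280,160,370,250,6,'c15')
a=cv2.imread('pics/c14.png');b=cv2.imread('pics/c15.png');print(a.shape,b.shape)
cv2.imwrite('pics/c16.png',cv2.resize(np.hstack([a[:540],b]),(800,400)))
E
```

```text
8.675 F [-0.8568 -0.2382  5.8807] [0.4267 0.6169 0.2959] P [ 0.5166 -0.132   0.2243] M [-0.1308  0.0591 -0.0245]
[[-0.9833  0.1818  0.0018]
 [ 0.1818  0.9833 -0.0011]
 [-0.002  -0.0007 -1.    ]] 0.36569533747627736
F mixer xyz [-0.7993 -0.3897  5.8807]
(600, 540, 3) (540, 540, 3)
```

View pics/c16.png

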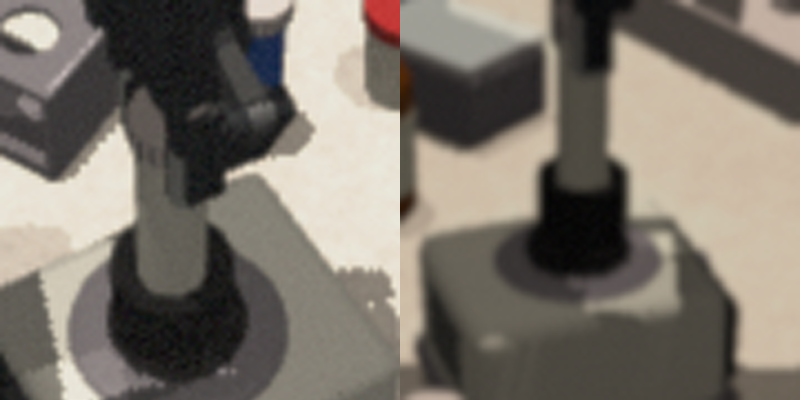

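```bash
python3 - <<'E'
from h import *
np.set_printoptions(precision=4,suppress=True)
s,d=load('scene7'),load('side7')
for n,c,ob in (('scene',s,(339,257.6)),('side',d,(295.1,230.6))):
    b=np.array(ob)-proj(c,[.586,.0722,.130]); print(n,'bias',b)
    h=np.array([.5166,-.132,0]); v=np.array(c['xyz'])[:2]-h[:2]; v/=np.linalg.norm(v)
    for zm in (.146,.150,.154,.158):
        near=h+[*(v*.018),zm]; print(zm,'near inner rim',proj(c,near)+b,'outer near',proj(c,h+[*(v*.0265),zm])+b,'outer far',proj(c,h+[*(-v*.0265),zm])+b)
E
python3 - <<'E'
import cv2,numpy as np
a=cv2.imread('pics/scene7.png').astype(float)[180:225,300:345]
b=cv2.imread('pics/side7.png').astype(float)[270:340,300:360]
f=lambda x:cv2.resize(np.clip(x*4,0,255).astype(np.uint8),None,fx=9,fy=9,interpolation=cv2.INTER_CUBIC)
cv2.imwrite('pics/c17.png',f(a)); cv2.imwrite('pics/c18.png',f(b)[:600])
E
```

```text
scene bias [0.4856 1.3664]
0.146 near inner rim [320.5973 206.5359] outer near [320.5994 208.2447] outer far [320.5864 197.9148]
0.15 near inner rim [320.5955 205.1098] outer near [320.5976 206.8132] outer far [320.5847 196.5164]
0.154 near inner rim [320.5937 203.6783] outer near [320.5958 205.3762] outer far [320.5829 195.1127]
0.158 near inner rim [320.5919 202.2413] outer near [320.594  203.9337] outer far [320.5812 193.7039]
side bias [1.1138 2.0632]
0.146 near inner rim [329.4728 310.9318] outer near [329.4993 314.8587] outer far [329.3397 291.2328]
0.15 near inner rim [329.4646 309.73  ] outer near [329.4912 313.6632] outer far [329.3314 290.0024]
0.154 near inner rim [329.4565 308.5192] outer near [329.4831 312.4587] outer far [329.323  288.7632]
0.158 near inner rim [329.4482 307.2992] outer near [329.4749 311.245 ] outer far [329.3146 287.5149]
```

View pics/c17.png

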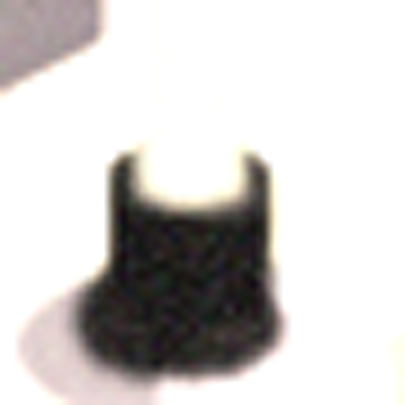

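View pics/c18.png

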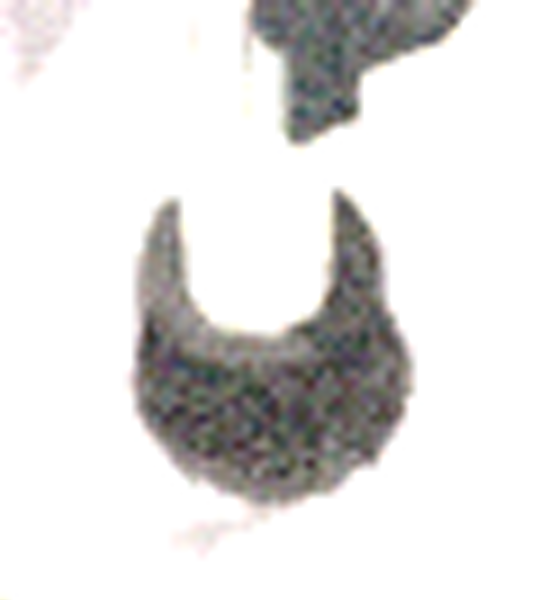

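Request:
{"name": "step_arm", "arguments": {
  "targets": "0 0 0.5 0 0 0; 0 0 1 0 0 0; 0 0 1 0 0 0"
}}

```text
time_s: 9.2
eef_pos: [0.5167, -0.1321, 0.2236]
eef_rot: [0.001, 0.091, 0.996, -0.001]
wrist_force: [1.0, -0.2, 7.0]
opening: 0.366
```

```bash
python3 rd.py
```

```text
9.45 F [-0.5125 -0.9447  7.0741] [0.3135 0.6749 0.2521] P [ 0.5167 -0.1321  0.2236] M [-0.1429  0.0755  0.0155]
[[-0.9833  0.1817  0.0022]
 [ 0.1817  0.9833 -0.0013]
 [-0.0024 -0.0008 -1.    ]] 0.36136914520056357
F mixer xyz [-0.3327 -1.022   7.0741]
```

Request:
{"name": "step_arm", "arguments": {
  "targets": "0 0 0.5 0 0 0; 0 0 1 0 0 0; 0 0 1 0 0 0"
}}

```text
time_s: 9.82
eef_pos: [0.5168, -0.1322, 0.2228]
eef_rot: [0.001, 0.091, 0.996, -0.001]
wrist_force: [-0.3, -0.7, 7.9]
opening: 0.366
```

```bash
python3 rd.py
```

```text
10.075 F [-0.5772 -0.3864  8.2388] [0.4734 0.2305 0.4793] P [ 0.5169 -0.1322  0.2229] M [-0.1149  0.0857 -0.0062]
[[-0.9833  0.1818  0.0026]
 [ 0.1818  0.9833 -0.0015]
 [-0.0029 -0.001  -1.    ]] 0.3654113243449348
F mixer xyz [-0.4975 -0.4847  8.2388]
```

Request:
{"name": "step_arm", "arguments": {
  "targets": "0 0 0.3 0 0 0; 0 2.8 0.4 0.02 0 0; 0 5.6 0.5 0.04 0 0; 0 8.3 0.6 0.06 0 0; 0 8.3 0.6 0.06 0 0"
}}

```text
time_s: 10.7
eef_pos: [0.5184, -0.1239, 0.2224]
eef_rot: [-0.001, 0.091, 0.995, -0.031]
wrist_force: [-0.4, -1.5, 9.4]
opening: 0.366
```

```bash
python3 rd.py
```

```text
10.95 F [-0.2735 -0.4516  8.424 ] [0.2789 0.3457 0.4817] P [ 0.5185 -0.1241  0.2224] M [-0.271   0.0948 -0.0089]
[[-0.9834  0.1815 -0.008 ]
 [ 0.1816  0.9815 -0.0608]
 [-0.0031 -0.0613 -0.9981]] 0.3621559304337711
F mixer xyz [-0.1871 -0.4937  8.424 ]
```

Request:
{"name": "step_arm", "arguments": {
  "targets": "0 2.8 0 0.02 0 0; 0 5.6 0.1 0.04 0 0; 0 8.3 0.2 0.06 0 0; 0 11.1 0.4 0.08 0 0; 0 13.9 0.7 0.1 0 0; 0 15.3 0.8 0.11 0 0; 0 15.3 0.8 0.11 0 0"
}}

```text
time_s: 11.82
eef_pos: [0.5212, -0.1093, 0.2208]
eef_rot: [-0.006, 0.091, 0.992, -0.086]
wrist_force: [-0.0, -1.0, 8.5]
opening: 0.364
```

```bash
python3 rd.py;  python3 - <<'E'
from h import *
snap('wrist','wrist8'); snap('side','side8'); snap('scene','scene8')
crop('side8',270,220,390,340,4.5,'c19');crop('scene8',260,130,380,250,4.5,'c20')
cv2.imwrite('pics/c21.png',cv2.resize(np.hstack([cv2.imread('pics/c19.png'),cv2.imread('pics/c20.png')]),(800,400)))
E
```

```text
12.075 F [-0.3405 -1.9044  7.9278] [0.4418 0.5191 0.438 ] P [ 0.5212 -0.1095  0.2208] M [-0.6421  0.1779 -0.0309]
[[-0.9834  0.1794 -0.028 ]
 [ 0.1816  0.9688 -0.1689]
 [-0.0032 -0.1711 -0.9852]] 0.3665635693758138
F mixer xyz [ 0.0106 -1.9346  7.9278]
```

View pics/c21.png

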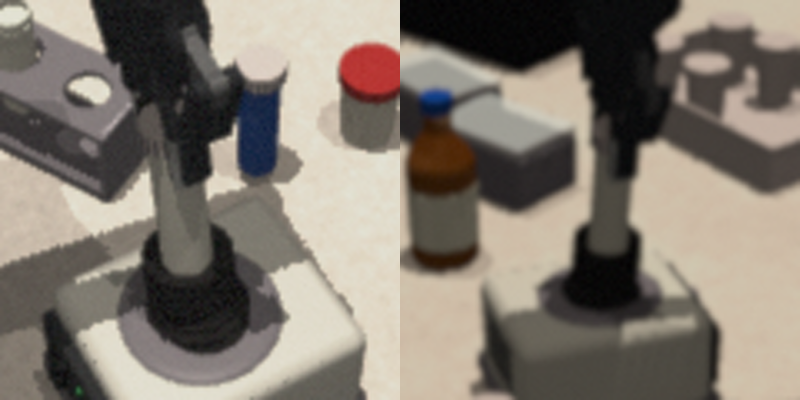

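Request:
{"name": "step_arm", "arguments": {
  "targets": "0 0 0.6 0 0 0; 0 0.4 0.6 0.003 0 0; 0 0.4 0.6 0.003 0 0"
}}

```text
time_s: 12.6
eef_pos: [0.5213, -0.1092, 0.2203]
eef_rot: [-0.006, 0.091, 0.992, -0.087]
wrist_force: [-1.1, -1.6, 8.8]
opening: 0.367
```

```bash
cat >> rd.py <<'E'
z=-rot(o['eef_rot'])[:,2]; f=np.mean(F,0)+[0,0,.8]; print('axial',f@z,'tilt y',rot(o['eef_rot'])[2,1], 'along tool y',f@rot(o['eef_rot'])[:,1],'tool x',f@rot(o['eef_rot'])[:,0])
E
python3 rd.py
```

```text
12.85 F [-0.2965 -1.5914  9.478 ] [0.3829 0.3992 0.2649] P [ 0.5213 -0.1092  0.2203] M [-0.6238  0.1999 -0.0373]
[[-0.9834  0.1794 -0.0283]
 [ 0.1816  0.9682 -0.1718]
 [-0.0034 -0.1741 -0.9847]] 0.36620576034931346
F mixer xyz [-0.0029 -1.6187  9.478 ]
axial 9.839180385979635 tilt y -0.17409760373629685 along tool y -3.383405975527184 tool x -0.03237548091852988
```

Request:
{"name": "step_arm", "arguments": {
  "targets": "0 -4.2 0 -0.03 0 0; 0 -8.3 0.1 -0.06 0 0; 0 -12.5 0.3 -0.09 0 0; 0 -16.6 0.6 -0.12 0 0; 0 -20.8 1.1 -0.15 0 0; 0 -24.1 1.6 -0.174 0 0; 0 -24.1 1.6 -0.174 0 0"
}}

```text
time_s: 13.72
eef_pos: [0.5168, -0.133, 0.2226]
eef_rot: [0.002, 0.092, 0.996, 0.0]
wrist_force: [-0.8, -1.5, 7.4]
opening: 0.362
```

```bash
python3 rd.py
```

```text
13.975 F [-0.8165 -1.069   8.9047] [0.2265 0.5026 0.3129] P [ 0.5168 -0.1327  0.2226] M [-0.2585  0.1034 -0.015 ]
[[-0.9833  0.1819  0.003 ]
 [ 0.1819  0.9833 -0.0009]
 [-0.0031 -0.0004 -1.    ]] 0.3642644651464871
F mixer xyz [-0.609  -1.1994  8.9047]
axial 9.706060691097782 tilt y -0.00038456681452051357 along tool y -1.2034267489666308 tool x 0.5781658415260087
```

Request:
{"name": "step_arm", "arguments": {
  "targets": "0 -2.8 0 -0.02 0 0; 0 -5.6 0.1 -0.04 0 0; 0 -8.3 0.2 -0.06 0 0; 0 -11.1 0.3 -0.08 0 0; 0 -11.1 0.3 -0.08 0 0"
}}

```text
time_s: 14.6
eef_pos: [0.5147, -0.1436, 0.2221]
eef_rot: [0.005, 0.092, 0.995, 0.04]
wrist_force: [-0.4, 0.6, 9.0]
opening: 0.365
```

```bash
python3 rd.py
```

```text
14.85 F [-0.4861 -0.7355  7.865 ] [0.317  0.4255 0.4394] P [ 0.5148 -0.1434  0.2221] M [-0.0981  0.064   0.0141]
[[-0.9833  0.1811  0.0174]
 [ 0.1819  0.9802  0.078 ]
 [-0.0029  0.0799 -0.9968]] 0.36513092653254003
F mixer xyz [-0.3447 -0.8115  7.865 ]
axial 8.703073326817554 tilt y 0.0798937137334908 along tool y -0.11671811900294114 tool x 0.31926803928883524
```

Request:
{"name": "step_arm", "arguments": {
  "targets": "0 0 0.4 0 0 0; 0 -2.8 0.5 -0.02 0 0; 0 -5.6 0.6 -0.04 0 0; 0 -8.3 0.7 -0.06 0 0; 0 -11.1 0.9 -0.08 0 0; 0 -13.2 1.1 -0.095 0 0; 0 -13.2 1.1 -0.095 0 0"
}}

```text
time_s: 15.72
eef_pos: [0.5124, -0.1563, 0.2199]
eef_rot: [0.009, 0.091, 0.992, 0.087]
wrist_force: [-0.5, -0.0, 8.8]
opening: 0.362
```

```bash
python3 rd.py;  python3 - <<'E'
from h import *
snap('side','side9'); snap('scene','scene9')
crop('side9',270,220,390,340,4.5,'c19');crop('scene9',260,130,380,250,4.5,'c20')
cv2.imwrite('pics/c22.png',cv2.resize(np.hstack([cv2.imread('pics/c19.png'),cv2.imread('pics/c20.png')]),(800,400)))
E
```

```text
15.975 F [-0.2783  0.2324  8.6945] [0.6558 0.1551 0.4227] P [ 0.5124 -0.1561  0.22  ] M [0.1095 0.028  0.0255]
[[-0.9833  0.1786  0.0345]
 [ 0.1819  0.9683  0.1711]
 [-0.0028  0.1745 -0.9846]] 0.3609058520622142
F mixer xyz [-0.3158  0.178   8.6945]
axial 9.318548539639718 tilt y 0.17454281351258935 along tool y 1.8324932750713878 tool x 0.28920932891653434
```

View pics/c22.png

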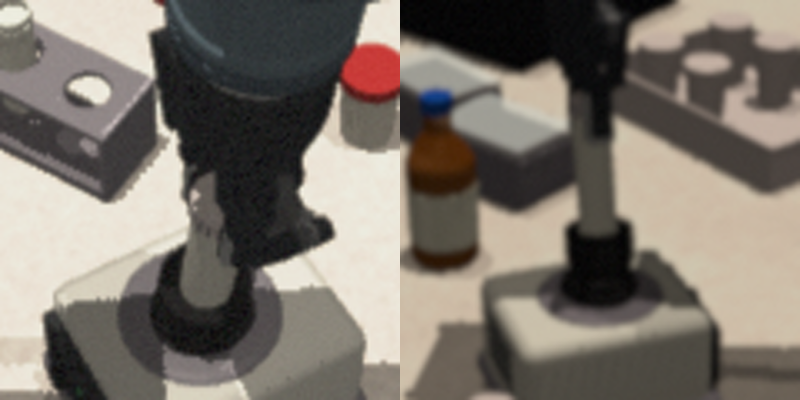

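Request:
{"name": "step_arm", "arguments": {
  "targets": "0 -1.4 0 -0.01 0 0; 0 -3.5 0.1 -0.025 0 0; 0 -3.5 0.1 -0.025 0 0"
}}

```text
time_s: 16.45
eef_pos: [0.5118, -0.1594, 0.2192]
eef_rot: [0.01, 0.091, 0.991, 0.1]
wrist_force: [0.3, 0.7, 9.4]
opening: 0.363
```

```bash
python3 rd.py
python3 - <<'E'
import cv2,numpy as np
f=lambda n:cv2.resize(np.clip(cv2.imread(f'pics/{n}.png').astype(float)[185:225,300:350]*4,0,255).astype(np.uint8),None,fx=8,fy=8,interpolation=cv2.INTER_CUBIC)
cv2.imwrite('pics/c23.png',np.hstack([f('scene8'),f('scene9')]))
E
```

```text
16.7 F [-0.0568  0.0496  8.4963] [0.5341 0.295  0.4048] P [ 0.5118 -0.1593  0.2193] M [0.235  0.0079 0.0017]
[[-0.9833  0.1777  0.039 ]
 [ 0.1819  0.9637  0.1955]
 [-0.0028  0.1993 -0.9799]] 0.3648949862124524
F mixer xyz [-0.0649  0.0385  8.4963]
axial 9.102232240297681 tilt y 0.19930189126517 along tool y 1.890479237343446 tool x 0.038770575931073574
```

View pics/c23.png

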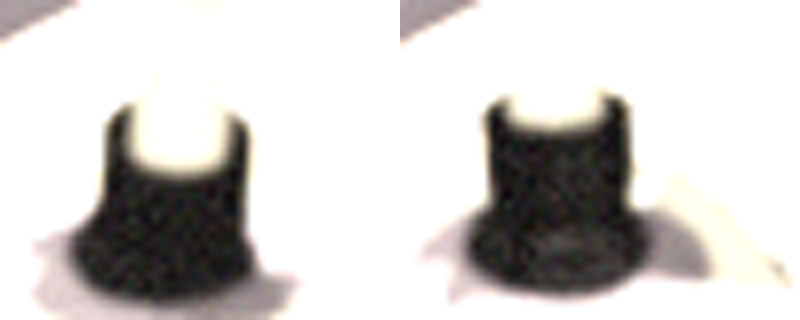

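Request:
{"name": "step_arm", "arguments": {
  "targets": "0 4.2 0 0.03 0 0; 0 8.3 0.2 0.06 0 0; 0 12.5 0.4 0.09 0 0; 0 16.6 0.8 0.12 0 0; 0 20.8 1.3 0.15 0 0; 0 24.9 1.9 0.18 0 0; 0 27.6 2.4 0.2 0 0; 0 27.6 2.4 0.2 0 0"
}}

```text
time_s: 17.7
eef_pos: [0.5169, -0.1322, 0.2226]
eef_rot: [0.002, 0.091, 0.996, -0.001]
wrist_force: [-0.4, -1.1, 9.5]
opening: 0.362
```

```bash
python3 rd.py
```

```text
17.95 F [-0.4052 -0.1931  8.4529] [0.4396 0.6099 0.2566] P [ 0.5169 -0.1324  0.2226] M [-0.1216  0.0802  0.0025]
[[-0.9834  0.1816  0.003 ]
 [ 0.1816  0.9834 -0.0007]
 [-0.0031 -0.0001 -1.    ]] 0.36539643177414405
F mixer xyz [-0.3634 -0.2634  8.4529]
axial 9.25392581292182 tilt y -9.340695401096943e-05 along tool y -0.26432585258365265 tool x 0.334669163911393
```

Request:
{"name": "step_arm", "arguments": {
  "targets": "0 0 -4 0 0 0; 0 0 -12 0 0 0; 0 0 -25 0 0 0; 0 0 -42 0 0 0; 0 0 -54 0 0 0; 0 0 -56 0 0 0; 0 0 -56 0 0 0"
}}

```text
time_s: 18.82
eef_pos: [0.5158, -0.1319, 0.2768]
eef_rot: [-0.0, 0.091, 0.996, 0.001]
wrist_force: [0.7, 0.6, -0.6]
opening: 0.365
```

Request:
{"name": "step_arm", "arguments": {
  "targets": "-4 25 0 0 0 0.13; -9 61 0 0 0 0.3; -14 97 0 0 0 0.47; -19 133 0 0 0 0.64; -24 170 0 0 0 0.81; -28 196 0 0 0 0.96; -31 213.5 0 0 0 1.068; -31 213.5 0 0 0 1.068"
}}

```text
time_s: 19.82
eef_pos: [0.5848, 0.0733, 0.2761]
eef_rot: [-0.001, 0.584, 0.812, 0.0]
wrist_force: [-0.1, -0.5, -0.2]
opening: 0.365
```

Request:
{"name": "step_arm", "arguments": {
  "targets": "0 0 0 0 0 0; 0 0 0 0 0 0"
}}

```text
time_s: 20.08
eef_pos: [0.5849, 0.0715, 0.2769]
eef_rot: [-0.0, 0.585, 0.811, 0.0]
wrist_force: [1.3, -0.1, -1.5]
opening: 0.362
```

```bash
python3 rd.py;  python3 - <<'E'
from h import *
snap('wrist','wrist10');snap('side','side10'); snap('scene','scene10')
crop('side10',230,120,380,270,4,'c24');crop('scene10',270,150,420,300,4,'c25')
cv2.imwrite('pics/c26.png',cv2.resize(np.hstack([cv2.imread('pics/c24.png'),cv2.imread('pics/c25.png')]),(800,400)))
E
```

```text
20.325 F [ 0.4197  0.3378 -0.5671] [0.3898 0.1646 0.3269] P [0.5851 0.0717 0.2771] M [ 0.0174 -0.0192  0.0166]
[[-0.3143  0.9493  0.0004]
 [ 0.9493  0.3143  0.001 ]
 [ 0.0008  0.0006 -1.    ]] 0.3629051051318944
F mixer xyz [ 0.3515  0.4083 -0.5671]
axial 0.232454383424616 tilt y 0.0006411482819671266 along tool y 0.5047222678807586 tool x 0.1889423012278292
```

View pics/c26.png

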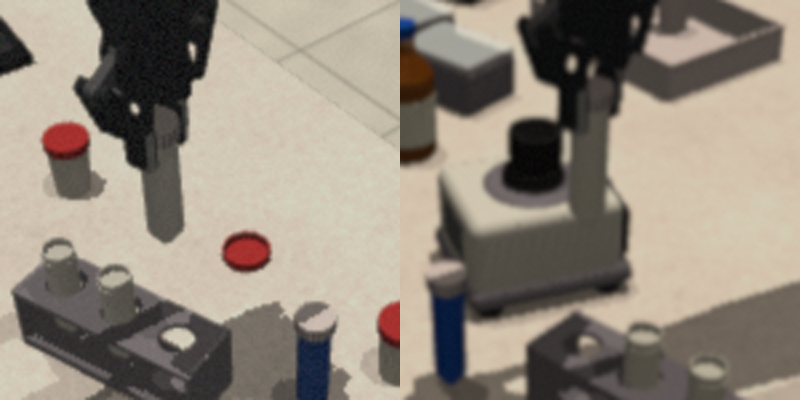

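View pics/wrist10.png

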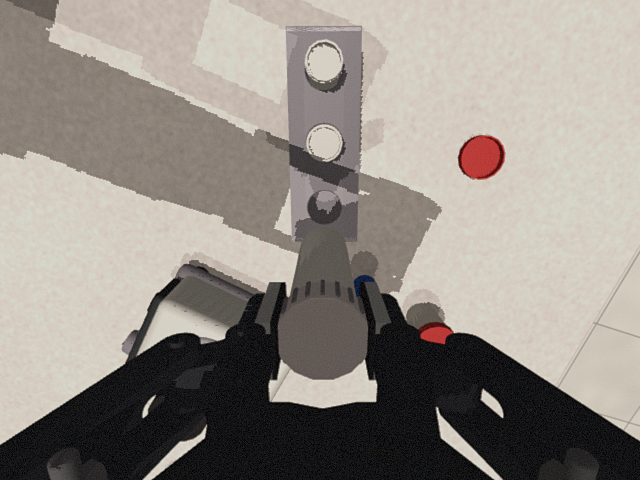

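Request:
{"name": "step_arm", "arguments": {
  "targets": "0.2 1.1 20 0 0 0; 0.2 1.1 50 0 0 0; 0.2 1.1 85 0 0 0; 0.2 1.1 103 0 0 0; 0.2 1.1 107 0 0 0; 0.2 1.1 107 0 0 0; 0.2 1.1 107 0 0 0"
}}

```text
time_s: 21.35
eef_pos: [0.5872, 0.0729, 0.1716]
eef_rot: [0.001, 0.585, 0.811, 0.001]
wrist_force: [0.1, 0.3, -1.0]
opening: 0.364
```

```bash
python3 rd.py;  python3 - <<'E'
from h import *
snap('wrist','wrist11');snap('side','side11'); snap('scene','scene11')
crop('side11',230,150,350,270,4.5,'c24');crop('scene11',290,210,390,310,5.4,'c25')
cv2.imwrite('pics/c27.png',cv2.resize(np.hstack([cv2.imread('pics/c24.png'),cv2.imread('pics/c25.png')]),(800,400)))
E
```

```text
21.6 F [ 0.1085 -0.1078 -0.5676] [0.2128 0.449  0.4002] P [0.5867 0.0729 0.1711] M [-0.0078  0.0024 -0.0165]
[[-0.3146  0.9492  0.0011]
 [ 0.9492  0.3146  0.0009]
 [ 0.0005  0.0013 -1.    ]] 0.36892838554063645
F mixer xyz [ 0.1263 -0.0863 -0.5676]
axial 0.23238512375463374 tilt y 0.0013233247155542052 along tool y 0.06938312302627958 tool x -0.1363575424514501
```

View pics/c27.png

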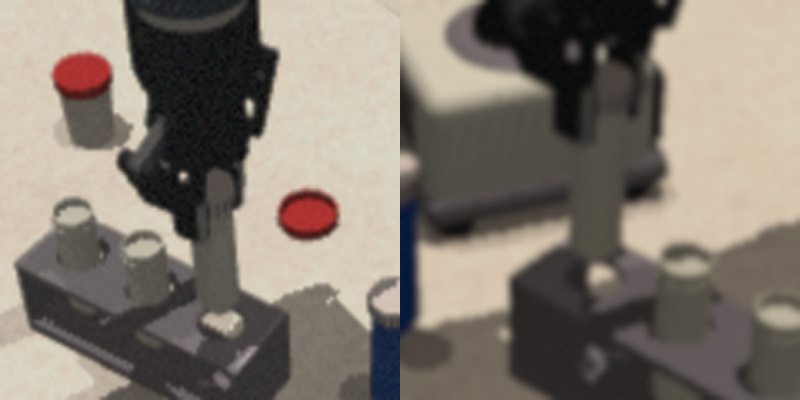

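View pics/wrist11.png

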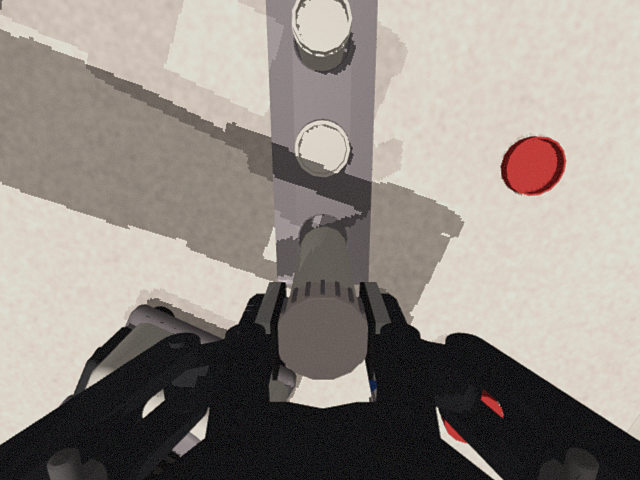

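Request:
{"name": "step_arm", "arguments": {
  "targets": "-0.5 -0.8 6 0 0 0; -0.5 -0.8 14 0 0 0; -0.5 -0.8 22 0 0 0; -0.5 -0.8 30 0 0 0; -0.5 -0.8 38 0 0 0; -0.5 -0.8 38 0 0 0"
}}

```text
time_s: 22.5
eef_pos: [0.5849, 0.0723, 0.131]
eef_rot: [-0.001, 0.585, 0.811, -0.0]
wrist_force: [-0.4, -0.0, -0.3]
opening: 0.367
```

```bash
python3 rd.py
```

```text
22.75 F [-0.1173 -0.0081 -0.4648] [0.2948 0.2301 0.5445] P [0.5857 0.0723 0.1322] M [0.0038 0.0193 0.0141]
[[-0.3145  0.9492  0.001 ]
 [ 0.9492  0.3145  0.0009]
 [ 0.0005  0.0012 -1.    ]] 0.3645114368933081
F mixer xyz [-0.1138 -0.0293 -0.4648]
axial 0.3353389486447139 tilt y 0.0012389557067079807 along tool y -0.11346226453969278 tool x 0.02933467292502366
```

Request:
{"name": "step_arm", "arguments": {
  "targets": "0 0.4 6 0 0 0; 0 0.4 13 0 0 0; 0 0.4 20 0 0 0; 0 0.4 27 0 0 0; 0 0.4 30 0 0 0; 0 0.4 30 0 0 0; 0 0.4 30 0 0 0"
}}

```text
time_s: 23.62
eef_pos: [0.5862, 0.0724, 0.1023]
eef_rot: [-0.0, 0.585, 0.811, 0.001]
wrist_force: [-0.1, 0.6, -0.4]
opening: 0.367
```

Request:
{"name": "step_arm", "arguments": {
  "targets": "0 0 1 0 0 0; 0 0 2 0 0 0; 0 0 2 0 0 0"
}}

```text
time_s: 24.0
eef_pos: [0.5859, 0.0724, 0.1]
eef_rot: [-0.0, 0.585, 0.811, 0.0]
wrist_force: [-0.9, -0.8, -1.4]
opening: 0.364
```

```bash
python3 rd.py
```

```text
24.25 F [-0.122  -0.1422 -0.853 ] [0.4753 0.7384 0.6749] P [0.586  0.0724 0.1001] M [-0.0272 -0.0263  0.0044]
[[-0.3146  0.9492  0.0002]
 [ 0.9492  0.3146  0.001 ]
 [ 0.0009  0.0005 -1.    ]] 0.36643263031996853
F mixer xyz [-0.0942 -0.162  -0.853 ]
axial -0.05280900555876529 tilt y 0.0005291097871394253 along tool y -0.16062759870662094 tool x -0.09666862065742121
```

Request:
{"name": "step_arm", "arguments": {
  "targets": "0 0 0.5 0 0 0; 0 0 1.2 0 0 0; 0 0 1.2 0 0 0; 0 0 1.2 0 0 0"
}}

```text
time_s: 24.75
eef_pos: [0.5859, 0.0724, 0.0988]
eef_rot: [-0.0, 0.585, 0.811, 0.0]
wrist_force: [-0.6, 0.3, -0.9]
opening: 0.367
```

```bash
python3 rd.py
```

```text
25.0 F [ 0.1532  0.0009 -0.9486] [0.3118 0.2557 0.4158] P [0.586  0.0724 0.0989] M [ 0.0036 -0.0073  0.0096]
[[-0.3146  0.9492  0.0002]
 [ 0.9492  0.3146  0.001 ]
 [ 0.0009  0.0005 -1.    ]] 0.3649855330872309
F mixer xyz [ 0.1504  0.0287 -0.9486]
axial -0.1486729975746833 tilt y 0.0005319564890807953 along tool y 0.14559638920267987 tool x -0.04742833219625345
```

Request:
{"name": "step_arm", "arguments": {
  "targets": "0 0 0.5 0 0 0; 0 0 0.8 0 0 0; 0 0 0.8 0 0 0"
}}

```text
time_s: 25.38
eef_pos: [0.5862, 0.0723, 0.0985]
eef_rot: [-0.0, 0.585, 0.811, 0.001]
wrist_force: [-1.8, 0.5, 3.9]
opening: 0.368
```

Request:
{"name": "step_arm", "arguments": {
  "targets": "0 0 0.5 0 0 0; 0 0 0.6 0 0 0; 0 0 0.6 0 0 0"
}}

```text
time_s: 25.75
eef_pos: [0.5864, 0.0723, 0.0985]
eef_rot: [0.0, 0.585, 0.811, 0.001]
wrist_force: [-2.1, -1.4, 7.6]
opening: 0.367
```

```bash
python3 rd.py
```

```text
26.0 F [-2.0812 -0.5998  7.3297] [0.3849 0.5146 0.4516] P [0.5864 0.0723 0.0984] M [-0.1317  0.5405 -0.0025]
[[-0.3147  0.9492  0.0011]
 [ 0.9492  0.3147  0.0006]
 [ 0.0003  0.0013 -1.    ]] 0.3589554779740566
F mixer xyz [-1.9378 -0.9674  7.3297]
axial 8.13249944726474 tilt y 0.0012846031810822356 along tool y -2.153736707282632 tool x 0.08760174133246292
```

Request:
{"name": "step_arm", "arguments": {
  "targets": "0 0 -0.7 0 0 0; 0 0 -0.7 0 0 0"
}}

```text
time_s: 26.25
eef_pos: [0.5862, 0.0724, 0.0985]
eef_rot: [0.0, 0.585, 0.811, 0.001]
wrist_force: [-1.6, -0.3, 4.4]
opening: 0.367
```

Request:
{"name": "step_arm", "arguments": {
  "targets": "0 0 0 0 0 0; 0 0 0 0 0 0; 0 0 0 0 0 0; 0 0 0 0 0 0; 0 0 0 0 0 0; 0 0 0 0 0 0",
  "grip": 100
}}

```text
time_s: 27.0
eef_pos: [0.586, 0.0724, 0.0982]
eef_rot: [-0.0, 0.585, 0.811, 0.0]
wrist_force: [-0.6, -0.3, -0.4]
opening: 1.001
```

```bash
python3 rd.py;  python3 - <<'E'
from h import *
snap('wrist','wrist12')
E
```

```text
27.25 F [ 0.1627 -0.1039  0.0041] [0.2697 0.3113 0.5405] P [0.586  0.0724 0.0982] M [-0.0079 -0.0111 -0.0148]
[[-0.3145  0.9492  0.0002]
 [ 0.9492  0.3145  0.001 ]
 [ 0.0009  0.0005 -1.    ]] 1.001263800547918
F mixer xyz [ 0.1789 -0.0727  0.0041]
axial 0.8042203781273569 tilt y 0.0004794115436438658 along tool y 0.12215104445168434 tool x -0.14910345414374532
```

View pics/wrist12.png

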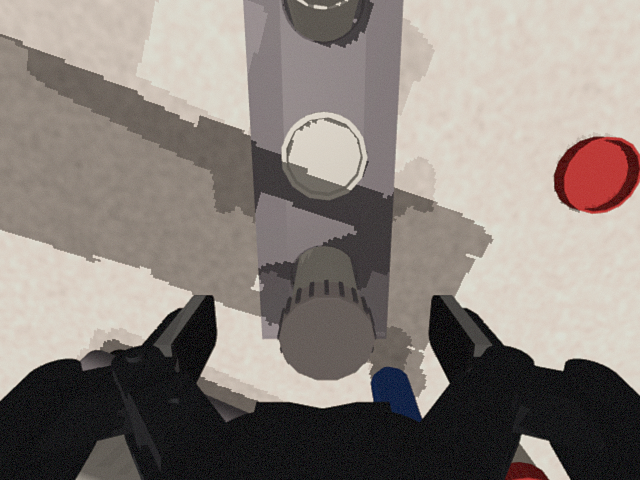

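Released cleanly: cap centred at about (327,335) between open fingers. Now I lift away.

Request:
{"name": "step_arm", "arguments": {
  "targets": "0 0 -10 0 0 0; 0 0 -30 0 0 0; 0 0 -60 0 0 0; 0 0 -95 0 0 0; 0 0 -130 0 0 0; 0 0 -150 0 0 0; 0 0 -150 0 0 0; 0 0 -150 0 0 0"
}}

```text
time_s: 28.3
eef_pos: [0.5855, 0.0723, 0.2479]
eef_rot: [-0.0, 0.585, 0.811, 0.0]
wrist_force: [-0.1, -0.3, 0.7]
opening: 1.0
```

Run:
```python
from h import *
snap('wrist','wrist13');snap('side','side13'); snap('scene','scene13')
crop('side13',220,180,400,360,4,'c24');crop('scene13',270,180,430,340,4.5,'c25')
cv2.imwrite('pics/c28.png',np.hstack([cv2.resize(cv2.imread('pics/c24.png'),(400,400)),cv2.resize(cv2.imread('pics/c25.png'),(400,400))]))
o=ctrl.get_obs();print(o['eef_pos'],o['wrist_force'],o['time_s'])
for n in('scene','side'):
    a,b=[cv2.imread(f'pics/{n}{k}.png').astype(int) for k in (0,13)]
s,d=load('scene13'),load('side13')
```

```text
[0.58523226 0.07231393 0.24690322] [ 0.43385422 -0.03691877 -0.59485494] 28.45
```

View pics/c28.png

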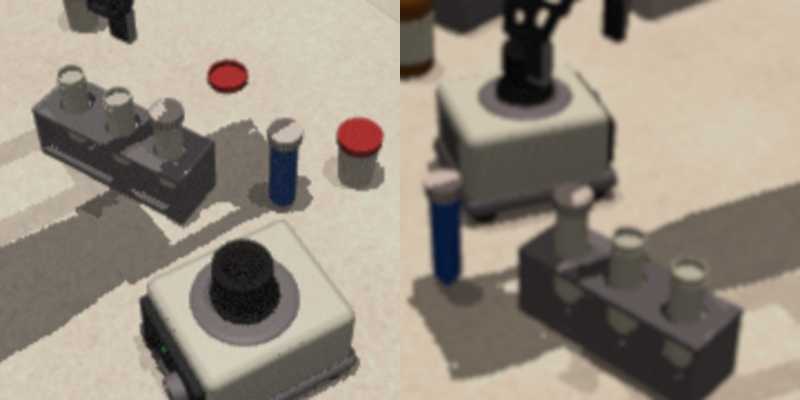

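View pics/wrist13.png

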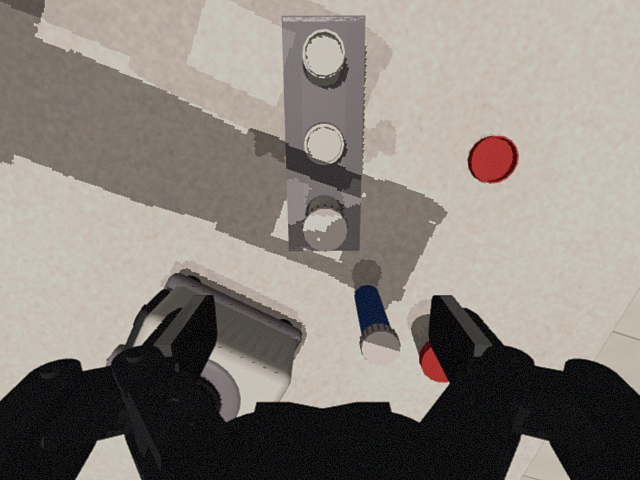

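View pics/side13.png

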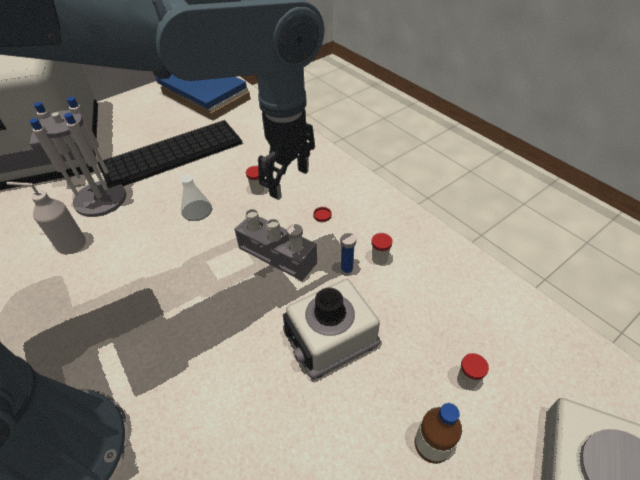

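```bash
python3 -c "
from bench import ticket
print(ticket.hand_in())"
```

```text
the job is handed in; nothing more can be done
None
```

The capped tube went from the rack into the mixer cup, was pressed and rocked both ways, and is back in its own hole. The job was handed in at about 28.5 s; no verdict was reported.

- **Pressing:** The tube seated with its tip about 139 mm over the bench, which puts the cup mouth near 157 mm. I pressed it down in small steps to about 9 N. The switch itself gives no reading. I infer it closed from that force and about 2.5 mm of travel. It stayed below the 11 N stop.
- **Rocking left:** I leaned the head to 0.174 rad. The force along the tube dipped to about 8.3 N there, so I pressed on to 9.8 N.
- **Rocking right:** I leaned it to 0.199 rad, with readings between 8.7 and 9.3 N on the way.
- **How the lean was measured:** The lean figures are the tilt of the gripper; the scene pictures and the change in moment show the head leaning with it. The force swung smoothly both ways, with no sign of binding.
- **Putting the tube back:** The tip met the base plate with the gripper at the same height as when it took the tube (98.5 mm). Setting it down pressed with about 8 N; I eased off only partly, to about 5 N, before opening.
- **Last pictures:** The capped tube is upright in its hole and the gripper clear above it. The mixer head is upright again, and the open tubes, blue tube, pots, lid, flask and bottle look unmoved.

**Disagreements:** The fixed cameras were 5 to 10 mm apart in y, and the wrist camera about 2 mm off in x. An early size estimate put the cup mouth near 146 mm; contact and the later pictures put it near 157 mm.

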